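Feed a carton along the fence under the label press roller with a push stick

TASK

Roll the label down on the carton: pick up the wooden push stick and with it bring the carton flat against the fence, then slide it along the fence, flat on the bed, under the press roller, pressed flat to the fence all the way, until it sits firmly against the stop screw, and hold it there a moment. Push gently, never with more than 20 N, or the carton is crushed, and touch it with the stick only. Leave the carton there against fence and stop, set the stick down on its underside on the bench, off the press, and leave everything else alone.

Things in the scene. Friction and masses are not known exactly. Their poses are not given: they have to be found in the camera images.
- press: Roller label press, fixed on the bench (sizes in mm). Origin: middle of the underside of its bed, an aluminium plate 170 (x) x 500 (y) x 12 thick. +y is the feed direction, +x points across the bed to the fence, z up.
- fence: Straight aluminium rail along the bed's +x side, fixed; origin and axes coincide with the press's. Its face towards the carton is at press x = +45, from y -200 to +220; its top is 47 above the bench.
- end_stop: Steel bar across the outfeed end of the bed, fixed; origin and axes coincide with the press's. Its face is at press y = +230, x from -75 to +45, top 42 above the bench. It carries the steel stop screw, a round 20 head facing the carton at press x 5, 28 above the bench, set and locked by hand: its face is anywhere from press y 210 to 224, not measured.
- nip (a point): Point on the bed's upper surface (12 above the bench) straight under the roller's axis: press x 5, y 70. There a C-frame stands behind the fence (column x 74 to 110) and reaches over the bed: arm x -25 to 110, y 52 to 88, z 170 to 204, knob to 236. A clear guard hangs at y 38, its lower edge 94 above the bench. Axes as the press.
- roller_lift (a joint): Height (m) of the sprung rubber roller over its lowest position, 0 to 0.012. At 0 its underside is 58 above the bed. Roller: diameter 50, 74 long across the bed, turning freely. Springs press it down with 3 N at 0 and 0.5 N more per mm, plus 2.2 N weight; the 60-high carton lifts it 2 mm. Entering resists the push most.
- carton: Closed rigid brown carton 80 (x) x 120 (y) x 60 high, 0.3 to 0.65 kg, white label on top. Origin: centre of its underside. Its +y end leads, its +x long side goes to the fence. Starts on the bed before the roller, 5 to 35 off the fence and a little askew. Flat on the fence its origin is at press x 5; against the stop screw at press y 150 to 164.
- carton_nose (a point): The carton's bottom corner at the fence side (+x), leading end (+y).
- carton_tail (a point): The carton's bottom corner at the fence side (+x), trailing end (-y).
- push_stick: Wooden push stick, 160 g, standing on its underside on the bench on the robot's side of the press, pointing roughly along the feed. Origin: on its underside, straight below the middle of its handle; x towards the tip, y to its left, z up. Blade: x -98 to 157, y -12 to 12, 22 high.
- stick_grip (a point): Point in the stick's handle to grip at, 45 above the underside, over its origin. Handle: upright block x -40 to 40, 24 wide (y), top 65 above the underside; a spur behind it reaches x -67. Gripped across its width.
- stick_notch (a point): Inner corner of the step at the stick's tip (stick x 160, y 3, z 11), which cups the carton's rear corner away from the fence: a rubber push face at x 160 (y -12 to 3, z 1 to 21) and on the left a lip (y 3 to 12, z 0 to 22) reaching on to x 185, its inner side at y 3.
- tape_roll: Bystander, to be left alone: roll of brown packing tape standing flat like a ring, 90 across, 48 high. Origin: centre of its underside.
- marker: Bystander, to be left alone: white marker pen with black cap, 140 long, lying. Origin: on its axis, at the bench.
- ruler_stick: Bystander, to be left alone: flat plain wooden slat, 260 x 26 x 8, lying; it has no handle and is not the push stick. Origin: centre of its underside.
- small_carton: Bystander, to be left alone: smaller carton, 70 x 100 x 45 high, no label. Origin: centre of its underside.
- tumbler: Bystander, to be left alone: glass tumbler, 70 across, 100 high. Origin: centre of its underside.
- tin: Bystander, to be left alone: tin can with paper label, 80 across, 85 high. Origin: centre of its underside.
- steel_bowl: Bystander, to be left alone: steel bowl, 130 across, 50 high. Origin: centre of its underside.
Things that resemble listed ones, but are neither listed nor needed, are in the scene too. What is shaped like the carton but black or red is not meant.

How it is judged:
On the way, in this order (a step that is already met when the one before it is completed fails the run):
1. the push stick is held by the gripper, off the bench (contact force between the fingers and push_stick above 1 N and height (world z) of stick_grip above 0.05 m), for 0.2 s.
2. with the held stick, the carton has been brought flat against the fence (both fence-side corners within 3 mm) before it enters the roller (x of each of carton_nose, carton_tail in the frame of press above 0.042 m and y of carton_nose in the frame of press below 0.055 m and contact force between the fingers and push_stick above 1 N), for 0.2 s.
3. the carton is under the roller, which rides on it, still flat against the fence (x of each of carton_nose, carton_tail in the frame of press above 0.042 m and y of carton in the frame of press between 0.05 and 0.1 m and value of joint roller_lift above 0.001 m and contact force between the fingers and push_stick above 1 N), for 0.2 s.
4. the carton is pressed home against the stop screw, flat on the fence (x of each of carton_nose, carton_tail in the frame of press above 0.042 m and contact force between carton and end_stop above 2 N and contact force between the fingers and push_stick above 1 N), for 0.2 s.
At the end, for the whole second after the job is handed in: The carton stands at rest with both fence-side corners within 3 mm of the fence, where it was pressed home on the stop screw (nose beyond press y 208.5), clear of the roller; the push stick stands on its underside on the bench, off the press bed, released and at rest (x of each of carton_nose, carton_tail in the frame of press above 0.042 m and y of carton_nose in the frame of press above 0.2085 m and linear speed of each of carton, push_stick below 0.01 m/s and angle between carton's own z axis and vertical below 0.03 rad and height (world z) of stick_grip below 0.055 m and angle between push_stick's own z axis and vertical below 0.1 rad and (x of stick_notch in the frame of press below -0.085 m or y of stick_notch in the frame of press below -0.25 m) and (x of push_stick in the frame of press below -0.085 m or y of push_stick in the frame of press below -0.25 m) and value of joint roller_lift below 0.0008 m); the robot touches nothing.
It fails at once if while any of it is under the roller, the carton comes more than 4 mm off the fence at either corner ((y of carton_nose in the frame of press above 0.058 m and y of carton_tail in the frame of press below 0.082 m) and x of any of carton_nose, carton_tail in the frame of press below 0.041 m).
It fails at once if the carton is pressed with more than 20 N by the stick, the fence or the end stop (contact force between carton and fence above 20 N or contact force between carton and end_stop above 20 N or contact force between carton and push_stick above 20 N).
It fails at once if the robot itself touches the carton (contact force between any of the fingers, the arm and carton above 0.5 N).
It fails at once if the carton is lifted or tipped (angle between carton's own z axis and vertical above 0.12 rad or z of carton in the frame of press above 0.03 m).
It fails at once if a bystander is moved more than 15 mm (distance of any of tape_roll, marker, ruler_stick, small_carton, tumbler, tin, steel_bowl from where it was at the start of the episode above 0.015 m).
It also fails if it takes over 72 s, if anything falls off the work surface, if the arm or the gripper's body presses on something with over 40 N, if the wrist force passes 120 N, or if a joint passes its speed limit or range.

ROBOT

A 6-joint arm with a two-finger parallel gripper is mounted at the origin on the work surface. World frame = base frame: x ahead of the robot, y to its left, z up, the work surface at z = 0. Lengths are in m, angles in rad, forces in N, time in s.
With the tool pointing down it reaches from about 0.425 to 0.95 m from the base axis. Payload 3.5 kg.
Tool frame: the origin (TCP) lies midway between the tips of the shut fingers; the grasp point (between the pads) lies grasp_offset behind it (grasp_offset is the distance from the TCP to the grasp point, in m); z points along the fingers, y is the direction in which the jaws open and shut (so a half turn about z gives the same grasp; the last joint's range is limited). The gripper opens to 85 mm and grips with 20 to 120 N. Pads are 22 mm wide; open, the fingers measure 114 mm over their backs; the gripper's body (76 mm by 85 mm) begins 54 mm behind the grasp point. The pads swing forward as they close: fully open they stand 13 mm farther back than shut.
Start: joints at [-1.47, 0.286, 1.577, -0, 1.279, -0.15], TCP at [0.168, -0.654, 0.231] pointing down, gripper open.
Joint ranges: [-2.77, 2.77], [-0.9, 2.22], [0.21, 2.48], [-1.53, 4.67], [0.24, 2.81], [-2.84, 2.84]. Speed limits (rad/s): [2.79, 2.79, 3.14, 3.14, 3.14, 3.14].

INTERFACE

Orientations are given as a unit quaternion [x, y, z, w].
In Python, from plant import * gives the robot as it stands.
- The arm moves only by the tool jog_arm, never from a script. Its argument "targets" is text: rows parted by semicolons, each of 7 numbers parted by spaces: the shift along the world's x, y, z in mm, then the turn, a rotation vector about the world's x, y, z in degrees, then the gripper's target within -1 to 1 (fully open at 1, half-way at 0, shut at -1). A call has 1 to 10 rows; each row shifts and turns the pose as measured when the row begins; what a row does not reach is not made up. A row lasts 1/12 s, in which the tool goes at most 41.7 mm and 7.16 degrees, less where a joint would pass 70% of its speed; a pose out of reach is approached as far as the arm can. A call with a gripper value outside its range is refused whole. The fingers move at their own pace and stop on an object; "force" is the grip in N (left out, the last holds). Time passes only in rows, so rows that do not move let the fingers close. It gives the time, the measured TCP pose, the force and the opening at its end, in the units of the state.
- get_state(): the state, without advancing time (a new reading comes with each control period).
- read_camera(name): name is "scene" or "top" or "wrist"; returns a dict with "pixels" (420x560x3 uint8, blue, green, red), "mtx" (3x3 intrinsics, pixels), "world_from_camera" (4x4, takes a point from camera to world coordinates). Camera axes: x right, y up, looking along -z (the intrinsics and any distortion apply to the point x, -y, -z); pixel columns grow to the right and rows downward; lengths in m; the calibration is good to about 2 mm. A picture is of the moment at which its call begins. There is no depth.
- sign_off(): hands the job in, once; it reports no verdict.
Trained networks look in a picture, given as the dict that the camera call returned (one of the last four; its "shot" number tells which), for a name from the list of things; names that differ only in an ending like _2 or _b are one class to them, and where a whole thing is asked for, a point or a joint stands for the part that bears it (a point fixed in the world has none). Each returns a list of dicts, best first, with "p" (0 to 1); they miss things now and then, are a little off and sometimes report something else, mostly with a low value. They report only what shows in the picture. A call takes as long as a camera call. They do not tell look-alikes from the thing itself.
- spot_in(target, picture): "uv" ([column, row] in pixels, amid what is visible of it).
- silhouettes(target, picture): "mask" (420x560 bool, what is visible of it) and "uv" ([column, row] in pixels, amid what is visible of it).
- mark_of(target, picture): "uv" ([column, row] in pixels: a listed point, or the origin of a listed thing).
The state is a dict: "time": time; "qpos": joint angles; "dq": joint speeds; "joint_efforts": joint torques, N m; "eef_pos": TCP position; "tcp_rot": TCP orientation; "contact_force": force on the tool from outside, world axes, zero at the start; "wrist_torque": the same for the moment, N m; "opening": opening from 0.0 (shut) to 1.0 (fully open).
Only numpy, scipy, OpenCV 4.12 (cv2) and the standard library are available. Lean on these libraries where they do the work, as an engineer would, in place of code of your own. Each camera call takes 0.05 s, during which the arm holds its last target.

## Working session

There is one attempt and no reset: what is moved stays moved. The work goes in short steps, Python scripts to look and compute and a tool call to move; the robot and the scene stay as the last step left them, time stands still between calls to the robot, and variables do not carry over. Pictures are saved under pics/ and viewed, and the job is handed in when it is done.

Besides the shell and the picture viewer there is one more tool, called after "Request:" as a command line: name --argument value ..., lists and objects as JSON in quotes. jog_arm: Moves the arm, as the interface text tells. Its arguments: {"type":"object","properties":{"targets":{"type":"string"},"force":{"type":"number"}},"required":["targets"]}

```bash
ls; mkdir -p pics
cat > h.py <<'E'
from plant import *
import numpy as np, cv2
def snap(n,fn=None):
    p=read_camera(n)
    if fn: cv2.imwrite('pics/'+fn,np.asarray(p['pixels']))
    return p
def ray(p,uv):
    K=np.array(p['mtx']);T=np.array(p['world_from_camera'])
    d=np.linalg.inv(K)@np.array([uv[0],uv[1],1.]);d=np.array([d[0],-d[1],-d[2]])
    return T[:3,3],T[:3,:3]@d
def onz(p,uv,z):
    o,d=ray(p,uv);return o+d*(z-o[2])/d[2]
def proj(p,X):
    K=np.array(p['mtx']);T=np.array(p['world_from_camera'])
    c=T[:3,:3].T@(np.asarray(X,float)-T[:3,3]);q=K@np.array([c[0],-c[1],-c[2]]);return q[:2]/q[2]
E
python3 - <<'E'
from h import *
np.set_printoptions(precision=4,suppress=True)
for n in ['scene','top','wrist']:
    p=snap(n,n+'0.png'); print(n,p.keys(),p['mtx'],p['world_from_camera'])
    for t in ['press','fence','end_stop','nip','carton','carton_nose','carton_tail','push_stick','stick_grip','stick_notch','small_carton','ruler_stick']:
        for f in (mark_of,):
            r=f(t,p)
            print(t,[(np.round(a['uv'],1).tolist(),round(a['p'],2)) for a in r[:3]])
print(get_state())
E
```

```text
pics
scene dict_keys(['pixels', 'mtx', 'world_from_camera', 'shot']) [[412.1683   0.     273.1487]
 [  0.     412.1683 210.785 ]
 [  0.       0.       1.    ]] [[-0.7908 -0.4234  0.4419  1.0588]
 [ 0.612  -0.5495  0.5688  0.7505]
 [ 0.002   0.7203  0.6937  0.9227]
 [ 0.      0.      0.      1.    ]]
press [([252.7, 229.4], 0.65)]
fence [([253.5, 232.0], 0.76)]
end_stop []
nip [([261.9, 242.1], 0.87)]
carton [([144.6, 235.0], 0.88), ([286.4, 135.0], 0.87), ([242.0, 203.7], 0.76)]
carton_nose [([299.6, 130.5], 0.9), ([163.1, 219.7], 0.58), ([241.9, 203.3], 0.47)]
carton_tail [([289.2, 146.8], 0.89), ([151.4, 249.5], 0.85), ([218.9, 195.7], 0.64)]
push_stick [([277.4, 196.3], 0.64)]
stick_grip []
stick_notch [([309.8, 216.0], 0.59)]
small_carton [([331.2, 338.6], 0.66)]
ruler_stick [([261.5, 156.4], 0.85)]
top dict_keys(['pixels', 'mtx', 'world_from_camera', 'shot']) [[450.2511   0.     277.3436]
 [  0.     450.2511 205.6013]
 [  0.       0.       1.    ]] [[ 0.0102  0.9857 -0.1683  0.3247]
 [-0.9998  0.0073 -0.0176  0.0136]
 [-0.0161  0.1684  0.9856  1.1991]
 [ 0.      0.      0.      
[... 720 characters left out ...]
[ 0.0016 -0.2673  0.9636  0.3728]
 [ 0.      0.      0.      1.    ]]
press []
fence []
end_stop []
nip []
carton []
carton_nose []
carton_tail []
push_stick []
stick_grip []
stick_notch []
small_carton []
ruler_stick []
{'time': 1.95, 'qpos': array([-1.47  ,  0.2863,  1.5767, -0.    ,  1.2786, -0.15  ]), 'dq': array([-0.0008, -0.0002, -0.0001,  0.0008, -0.0003,  0.0001]), 'joint_efforts': array([ -0.0008, -40.595 , -29.2928,  -0.0002,   0.0006,   0.    ]), 'eef_pos': array([ 0.1675, -0.6539,  0.2313]), 'tcp_rot': array([ 0.9921,  0.1251, -0.    , -0.    ]), 'contact_force': array([ 0.1289,  0.2746, -0.2228]), 'wrist_torque': array([-0.0067, -0.0297,  0.0116]), 'opening': 1.0019140258101253}
```

View pics/top0.png

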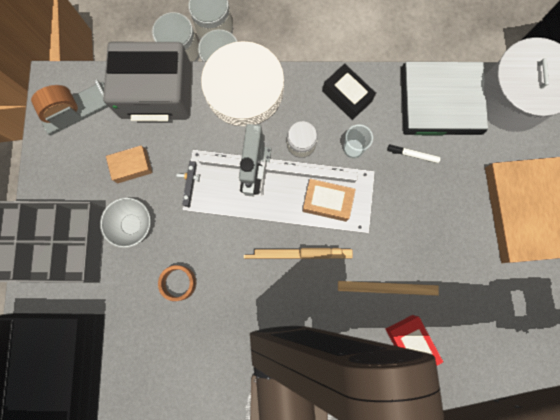

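View pics/scene0.png

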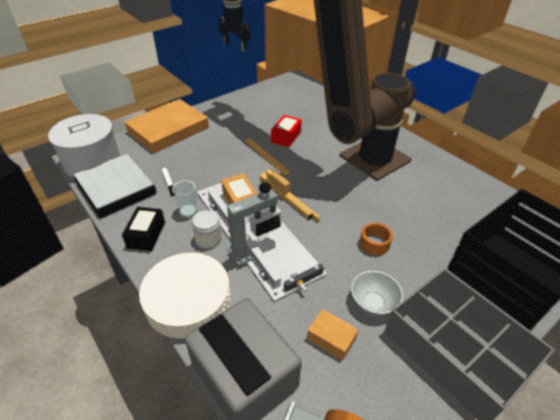

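Run:
```python
from h import *
a=cv2.imread('pics/top0.png')[135:275,165:385]
cv2.imwrite('pics/c1.png',cv2.resize(a,(792,504),interpolation=cv2.INTER_CUBIC))
a=cv2.imread('pics/scene0.png')[160:310,180:340]
cv2.imwrite('pics/c2.png',cv2.resize(a,(640,600),interpolation=cv2.INTER_CUBIC))
```

```text
(no output)
```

View pics/c1.png

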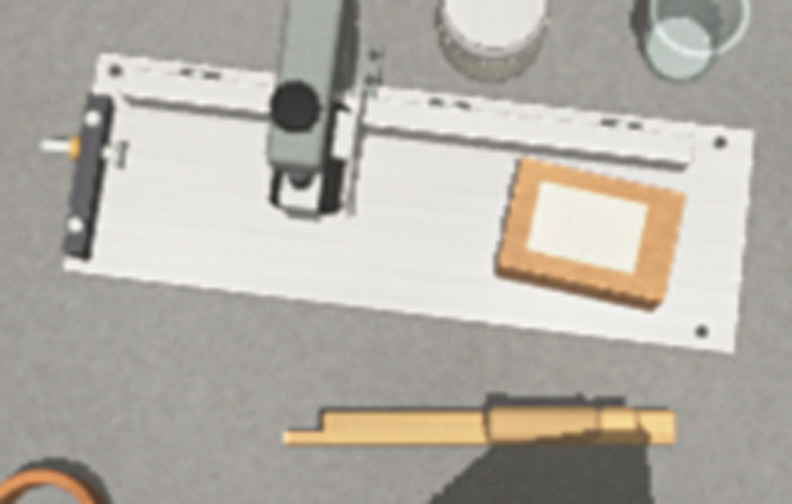

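View pics/c2.png

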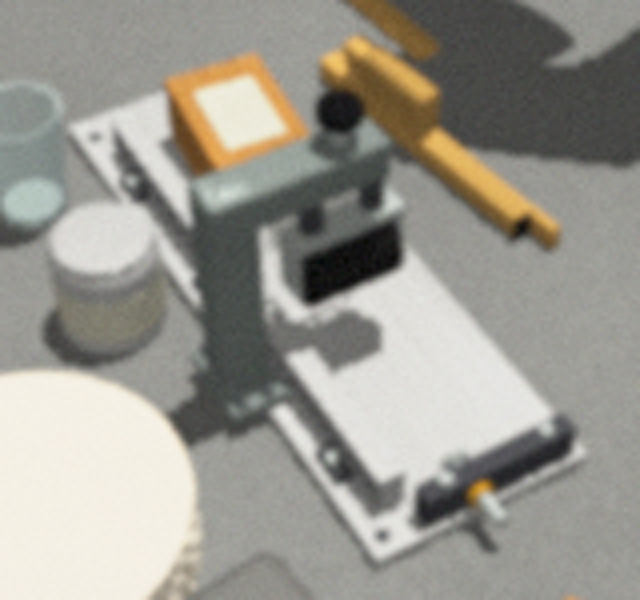

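Run:
```python
from h import *
import plant
print([n for n in dir(plant) if not n.startswith('__')]); print(getattr(plant,'grasp_offset',None))
T=np.array([[0.0102,0.9857,-0.1683,0.3247]]) 
p=snap('top')
c=lambda u,v:((u+.5)/3.6-.5+165,(v+.5)/3.6-.5+135)
for n,z,L in [('plate',.012,[(98,53),(755,130),(735,352),(63,270)]),('cartontop',.072,[(522,157),(687,195),(661,297),(500,265)]),('stickblade',.022,[(322,408),(676,408),(676,443),(283,443),(283,432),(322,432)]),('handletop',.065,[(487,408),(640,410)])]:
    P=np.array([onz(p,c(*q),z)[:2] for q in L])*1000; print(n,P.round(0).tolist(), np.linalg.norm(np.roll(P,-1,0)-P,axis=1).round(0))
for t in ['stick_grip','stick_notch','push_stick']:
    for f in (mark_of,): print(t,[(onz(p,a['uv'],.045 if 'grip' in t else .011)*1000).round(0) for a in f(t,p)[:1]])
print(p['world_from_camera'][:3,3])
```

```text
['Unreachable', 'get_state', 'grasp_offset', 'mark_of', 'read_camera', 'sign_off', 'silhouettes', 'spot_in']
0.0187
plate [[682.0, 271.0], [625.0, -226.0], [457.0, -207.0], [514.0, 290.0]] [500. 169. 501. 169.]
cartontop [[589.0, -48.0], [562.0, -165.0], [489.0, -145.0], [511.0, -33.0]] [120.  76. 115.  80.]
stickblade [[413.0, 94.0], [415.0, -162.0], [390.0, -162.0], [387.0, 122.0], [395.0, 122.0], [396.0, 94.0]] [256.  25. 284.   8.  28.  17.]
handletop [[411.0, -24.0], [410.0, -131.0]] [107. 107.]
stick_grip [array([394., -61.,  45.])]
stick_notch [array([389.,  98.,  11.])]
push_stick []
[0.3246769  0.01362571 1.199056  ]
```

Request:
jog_arm --targets "33 26 0 0 0 4 1;33 26 0 0 0 4 1;33 26 0 0 0 4 1;33 26 0 0 0 4 1;33 26 0 0 0 4 1;33 26 0 0 0 4 1;33 26 0 0 0 4 1;33 26 0 0 0 4 1;33 26 0 0 0 4 1;33 26 0 0 0 4 1" --force 100

```text
time: 2.98
eef_pos: [0.4906, -0.3958, 0.2324]
tcp_rot: [0.886, 0.464, -0.0, 0.003]
contact_force: [0.7, -0.4, -0.1]
opening: 1.001
```

Request:
jog_arm --targets "-7 37 0 0 0 4 1;-7 37 0 0 0 4 1;-7 37 0 0 0 4 1;-7 37 0 0 0 4 1;-7 37 0 0 0 4 1;-7 37 0 0 0 4 1;-7 37 0 0 0 4 1;-7 37 0 0 0 4 1;-6 36 0 0 0 3 1;-5 0 0 0 0 0 1"

```text
time: 3.82
eef_pos: [0.4252, -0.0445, 0.2296]
tcp_rot: [0.69, 0.724, 0.003, 0.002]
contact_force: [-0.2, 0.1, -0.1]
opening: 0.993
```

Run:
```python
from h import *
s=get_state(); print(s['qpos'],s['eef_pos'],s['tcp_rot'])
p=snap('wrist','w1.png')
for t in ['stick_grip','push_stick','stick_notch']:
    for a in mark_of(t,p)[:2]: print(t,a['p'],a['uv'],(onz(p,a['uv'],dict(stick_grip=.045,push_stick=0,stick_notch=.011)[t])*1000).round(0))
```

```text
[-0.34493601 -0.29459888  2.15881025  0.00422181  1.27014686 -0.39479982] [ 0.42524919 -0.04450866  0.22962378] [0.68970091 0.72408252 0.00330687 0.00249457]
stick_grip 0.84 [249.3, 208.5] [402. -63.  45.]
stick_grip 0.69 [180.7, 337.5] [ 326. -223.   45.]
push_stick 0.81 [252.3, 201.6] [402. -67.   0.]
push_stick 0.46 [438.2, 53.1] [592. 103.   0.]
stick_notch 0.76 [250.5, 46.9] [396.  96.  11.]
```

View pics/w1.png

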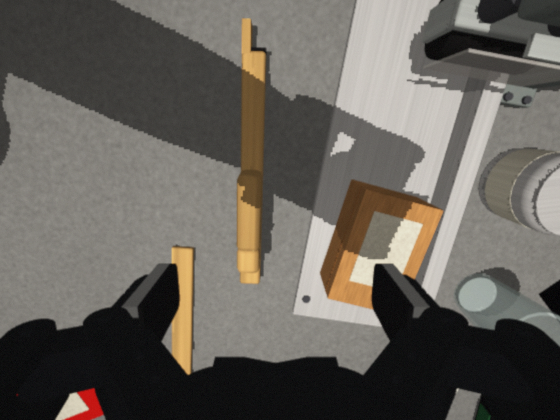

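Request:
jog_arm --targets "-12 -9 0 0 0 -1 1;-12 -9 0 0 0 -1 1;0 0 -35 0 0 0 1;0 0 -35 0 0 0 1;0 0 -35 0 0 0 1;0 0 0 0 0 0 1"

```text
time: 4.52
eef_pos: [0.4066, -0.0791, 0.1272]
tcp_rot: [0.712, 0.703, 0.004, 0.01]
contact_force: [-0.8, -0.2, -1.4]
opening: 1.002
```

Run:
```python
from h import *
s=get_state(); print(s['qpos'],s['dq'],s['eef_pos'],s['tcp_rot'],s['contact_force'])
p=snap('wrist');s=get_state(); print(s['time'],s['qpos'],s['dq'],s['eef_pos'],s['tcp_rot'])
```

```text
[-4.38341338e-01 -2.13292640e-01  2.29288754e+00  5.38190776e-05
  1.03968165e+00 -4.25729789e-01] [-0.03385875 -0.03881585 -0.09937671 -0.00117432  0.04980486  0.00024874] [ 0.40658529 -0.07914099  0.12715176] [0.71151665 0.70258064 0.00388312 0.01046034] [-0.84116453 -0.21904207 -1.36840891]
4.5667 [-4.38148236e-01 -2.15934300e-01  2.28816679e+00 -5.53729636e-05
  1.04180069e+00 -4.25728264e-01] [ 0.01521412 -0.05495501 -0.08447381  0.00452325  0.02907028  0.00073449] [ 0.40870571 -0.08007472  0.13055033] [0.71140711 0.70264504 0.00474704 0.01293581]
```

Request:
jog_arm --targets "-4 8 0 0.7 1.4 0.7 1;-3 7 -5 0 0 0 1;0 0 0 0 0 0 1;0 0 0 0 0 0 1"

```text
time: 4.9
eef_pos: [0.4062, -0.0694, 0.1318]
tcp_rot: [0.709, 0.705, 0.002, 0.004]
contact_force: [-0.7, -0.9, 0.5]
opening: 1.003
```

Request:
jog_arm --targets "-1 1 -25 0 0.2 0.5 1;-1 1 -25 0 0.2 0.5 1;-1 1 -20 0 0 0 1;-1 0 -10 0 0 0 1;0 0 -3 0 0 0 1;0 0 0 0 0 0 1"

```text
time: 5.4
eef_pos: [0.4109, -0.0707, 0.0564]
tcp_rot: [0.703, 0.711, 0.004, 0.013]
contact_force: [0.1, 0.5, 0.1]
opening: 0.999
```

Run:
```python
from h import *
s=get_state(); print(s['qpos'],s['dq'],s['eef_pos'],s['tcp_rot'],s['contact_force'])
p=snap('wrist','w2.png')
```

```text
[-0.41305401 -0.0767496   2.32847695 -0.00393117  0.8624189  -0.42177708] [-5.36987281e-04 -7.00119305e-03 -1.25795095e-02 -7.38509796e-05
  4.36717038e-03 -1.33736504e-03] [ 0.41089774 -0.07073054  0.05638669] [0.70305478 0.71100167 0.00352752 0.01334731] [0.09363475 0.49905625 0.12338576]
```

View pics/w2.png

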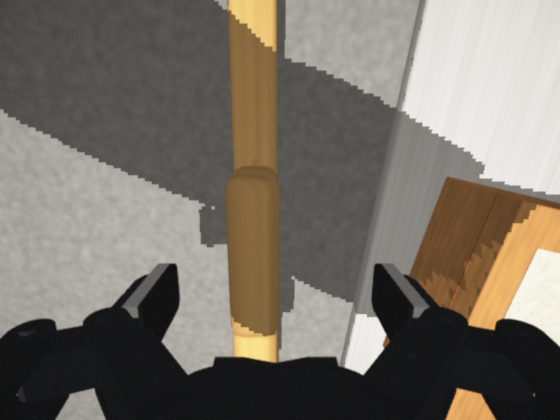

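Request:
jog_arm --targets "-5 2 -12 0.5 1 -0.5 1;-4 2 -10 0 0.5 0 1;0 0 0 0 0 0 1"

```text
time: 5.7
eef_pos: [0.4046, -0.068, 0.0368]
tcp_rot: [0.707, 0.708, -0.002, 0.004]
contact_force: [-0.5, 0.8, -1.5]
opening: 1.001
```

Run:
```python
from h import *
s=get_state(); print(s['qpos'],s['dq'],s['eef_pos'],s['tcp_rot'],s['contact_force'])
```

```text
[-0.41124899 -0.03761532  2.33793187 -0.00807382  0.83461596 -0.40733788] [-1.59502878e-03 -1.09259400e-02 -2.31090635e-02  2.36049934e-03
  7.40548748e-03  2.30836710e-05] [ 0.40461883 -0.06801029  0.03676133] [ 0.7065726   0.70762636 -0.00156765  0.00419937] [-0.54159895  0.847919   -1.52778314]
```

Request:
jog_arm --targets "-3 2 -8 0.5 0.2 0.5 1;0 0 -2 0 0 0 1;0 0 0 0 0 0 -1;0 0 0 0 0 0 -1;0 0 0 0 0 0 -1;0 0 0 0 0 0 -1;0 0 0 0 0 0 -1;0 0 0 0 0 0 -1" --force 100

```text
time: 6.37
eef_pos: [0.402, -0.066, 0.0263]
tcp_rot: [0.703, 0.711, 0.001, 0.0]
contact_force: [-0.5, 0.8, -1.7]
opening: 0.269
```

Run:
```python
from h import *
s=get_state(); print(s['qpos'],s['dq'],s['eef_pos'],s['tcp_rot'],s['contact_force'],s['opening'])
snap('wrist','w3.png')
```

```text
[-4.13863477e-01 -1.81365426e-02  2.34475846e+00  1.70331658e-03
  8.14418748e-01 -4.26481810e-01] [ 0.00054896  0.00041558  0.00402122 -0.0026828  -0.00199464 -0.00017318] [ 0.40197361 -0.06601835  0.02626479] [7.03046973e-01 7.11143090e-01 6.77303027e-04 3.64967736e-05] [-0.52555094  0.78831196 -1.69850131] 0.26855901775196134
```

View pics/w3.png

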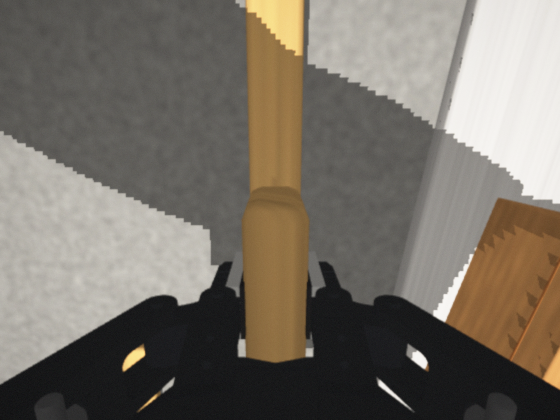

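Request:
jog_arm --targets "0 0 10 0 0 0 -1;0 0 15 0 0 0 -1;0 -10 10 0 0 -0.7 -1;5 -16 0 0 0 -1 -1;8 -18 0 0 0 -1 -1;10 -20 0 0 0 -1 -1;10 -20 0 0 0 -1 -1;8 -16 0 0 0 -1 -1;5 -10 0 0 0 -0.5 -1;0 0 0 0 0 0 -1"

```text
time: 7.25
eef_pos: [0.4449, -0.1782, 0.0594]
tcp_rot: [0.741, 0.671, -0.001, -0.003]
contact_force: [0.8, 0.9, -1.3]
opening: 0.264
```

```bash
cat >> h.py <<'E'
C=np.array([569.5,32.]);Y=np.array([.1139,.9935]);X=np.array([.9935,-.1139])
def st(off=2.):
    s=get_state();e=s['eef_pos']*1000;x,y,z,w=s['tcp_rot']
    ang=2*np.degrees(np.arctan2(y,x))  # stick heading deg
    d=np.array([np.cos(np.radians(ang)),np.sin(np.radians(ang))])
    o=e[:2]+off*d;q=o-C;n=o+160*d+3*np.array([-d[1],d[0]])-C
    F=s['contact_force'];
    print('t%.2f tcp'%s['time'],e.round(1),'yawrel press y',round(ang-83.46,2),'tilt',np.degrees([2*(x*z+y*w),2*(y*z-x*w)]).round(2),'org press',(q@X).round(1),(q@Y).round(1),'notch',(n@X).round(1),(n@Y).round(1),'under z',round(e[2]-26.3,1),'F',F.round(2),'Fpress',(F[:2]@X).round(2),(F[:2]@Y).round(2),'op',round(s['opening'],3),'v',np.abs(s['dq']).max().round(3))
E
python3 - <<'E'
from h import *
st(); p=snap('wrist','w4.png'); snap('top','t4.png'); st()
E
```

```text
t7.25 tcp [ 444.9 -178.2   59.4] yawrel press y 0.86 tilt [-0.31  0.26] org press -99.9 -221.0 notch -105.3 -61.1 under z 33.1 F [ 0.79  0.86 -1.34] Fpress 0.68 0.94 op 0.264 v 0.021
t7.35 tcp [ 443.5 -176.1   58.8] yawrel press y 0.94 tilt [-0.44  0.37] org press -101.5 -219.1 notch -107.1 -59.2 under z 32.5 F [-0.77  0.45 -1.52] Fpress -0.82 0.36 op 0.273 v 0.028
```

View pics/w4.png

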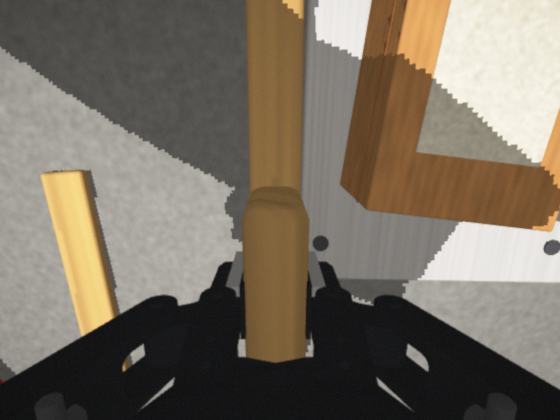

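View pics/t4.png

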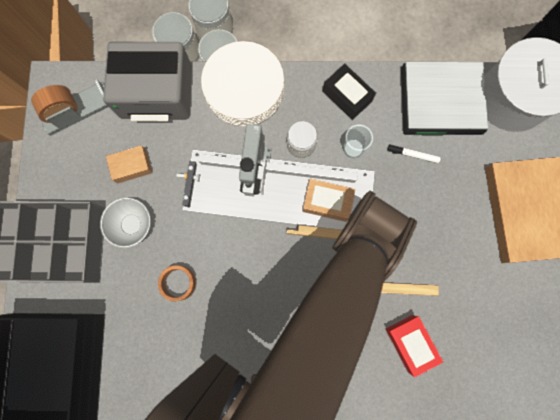

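Request:
jog_arm --targets "0 -5 -7 -0.3 -0.3 -0.5 -1;2 -5 -6 0 0 -0.5 -1;7 -2 -2 0 0 0 -1;6 -1 0 0 0 0 -1;0 0 0 0 0 0 -1"

```text
time: 7.77
eef_pos: [0.4569, -0.186, 0.0405]
tcp_rot: [0.746, 0.666, -0.001, -0.003]
contact_force: [-0.2, -0.1, -1.9]
opening: 0.268
```

Run:
```python
from h import *
st()
```

```text
t7.77 tcp [ 456.9 -186.    40.5] yawrel press y 0.02 tilt [-0.33  0.23] org press -87.0 -227.4 notch -90.1 -67.4 under z 14.2 F [-0.22 -0.06 -1.93] Fpress -0.22 -0.08 op 0.268 v 0.013
```

Request:
jog_arm --targets "0 0 4 0 0 0 -1;5 -1 1 0 0 0 -1;5 0 0 0 0 0 -1;4 -1 0 0 0 0 -1;3 0 0 0 0 0 -1"

```text
time: 8.18
eef_pos: [0.4747, -0.1873, 0.0458]
tcp_rot: [0.745, 0.667, -0.002, -0.005]
contact_force: [-2.9, 0.5, -1.4]
opening: 0.266
```

Run:
```python
from h import *
st();snap('wrist','w5.png')
```

```text
t8.18 tcp [ 474.7 -187.3   45.8] yawrel press y 0.17 tilt [-0.51  0.25] org press -69.2 -226.7 notch -72.7 -66.7 under z 19.5 F [-2.87  0.51 -1.44] Fpress -2.91 0.18 op 0.266 v 0.087
```

View pics/w5.png

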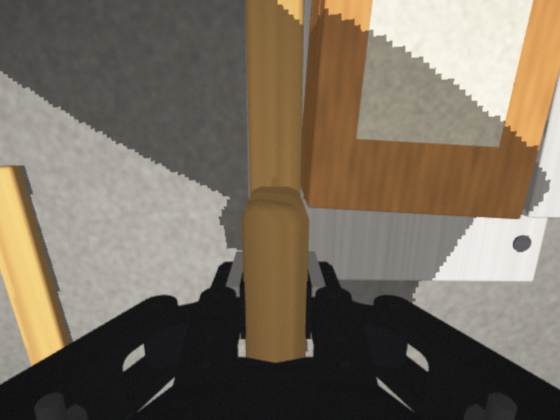

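Request:
jog_arm --targets "3 0 0 0 0 0 -1;3 -1 0 0 0 0 -1;3 0 0 0 0 0 -1;3 0 0 0 0 0 -1;3 -1 0 0 0 0 -1"

```text
time: 8.65
eef_pos: [0.4884, -0.1885, 0.0449]
tcp_rot: [0.744, 0.668, -0.004, -0.008]
contact_force: [-4.0, 1.2, 0.8]
opening: 0.27
```

Run:
```python
from h import *
st();snap('wrist','w6.png')
```

```text
t8.65 tcp [ 488.4 -188.5   44.9] yawrel press y 0.42 tilt [-0.99  0.39] org press -55.5 -226.3 notch -59.7 -66.3 under z 18.6 F [-4.    1.23  0.78] Fpress -4.11 0.76 op 0.27 v 0.093
```

View pics/w6.png

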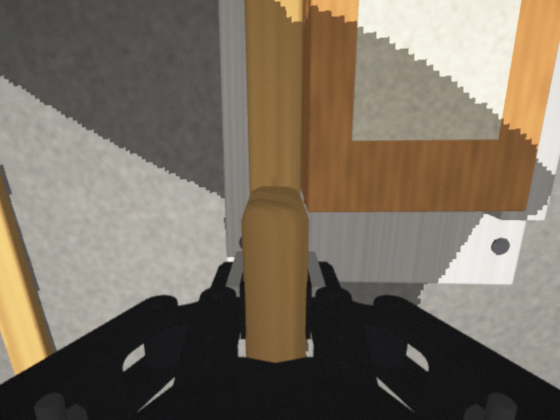

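Request:
jog_arm --targets "3 0 0 0 -0.5 -0.2 -1;3 -1 0 -0.2 -0.5 -0.2 -1;2 0 0 0 0 0 -1;2 0 0 0 0 0 -1"

```text
time: 9.03
eef_pos: [0.4973, -0.189, 0.0441]
tcp_rot: [0.746, 0.666, -0.0, -0.003]
contact_force: [-12.6, -2.2, 4.0]
opening: 0.268
```

Run:
```python
from h import *
st();snap('wrist','w7.png')
```

```text
t9.03 tcp [ 497.3 -189.    44.1] yawrel press y 0.12 tilt [-0.27  0.28] org press -46.6 -225.7 notch -50.0 -65.8 under z 17.8 F [-12.56  -2.17   4.03] Fpress -12.23 -3.59 op 0.268 v 0.059
```

View pics/w7.png

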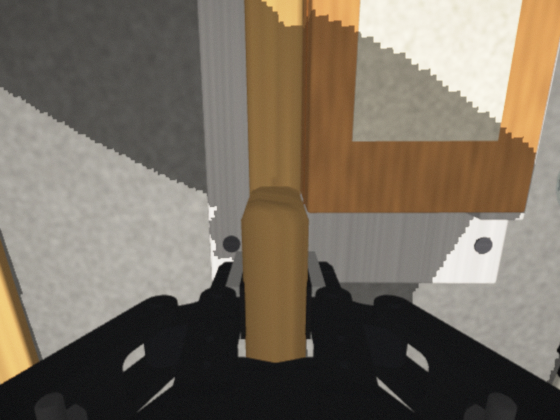

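Request:
jog_arm --targets "0.5 0 0 0 0 0 -1;0.5 0 0 0 0 0 -1;0.5 0 0 0 0 0 -1"

```text
time: 9.33
eef_pos: [0.497, -0.1888, 0.0439]
tcp_rot: [0.746, 0.666, -0.002, -0.006]
contact_force: [-6.7, 0.7, 1.7]
opening: 0.268
```

Run:
```python
from h import *
st();
for n in ('wrist','scene'):
    p=snap(n,'w8'+n+'.png')
    for t in ('carton_nose','carton_tail'):
        for a in mark_of(t,p)[:3]:
            q=onz(p,a['uv'],.012)[:2]*1000-C; print(n,t,round(a['p'],2),np.round(a['uv'],1),(q@X).round(1),(q@Y).round(1))
st()
```

```text
t9.33 tcp [ 497.  -188.8   43.9] yawrel press y 0.03 tilt [-0.6   0.38] org press -46.9 -225.7 notch -50.0 -65.7 under z 17.6 F [-6.68  0.68  1.67] Fpress -6.72 -0.09 op 0.268 v 0.023
wrist carton_tail 0.27 [275.2 247.1] -46.0 -227.8
scene carton_nose 0.95 [165.5 223. ] 225.9 -163.5
scene carton_nose 0.7 [304.  131.1] -429.5 -366.6
scene carton_tail 0.68 [287.9 147. ] -315.7 -308.0
scene carton_tail 0.58 [212.1 199.4] 56.5 -187.7
t9.63 tcp [ 497.  -188.8   43.9] yawrel press y 0.04 tilt [-0.59  0.38] org press -46.9 -225.7 notch -50.0 -65.7 under z 17.6 F [-6.34 -0.35  1.26] Fpress -6.26 -1.07 op 0.271 v 0.002
```

View pics/w8scene.png

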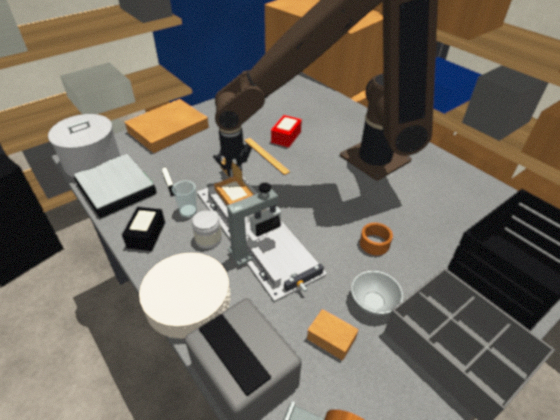

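Request:
jog_arm --targets "-4 0 0 0 -0.3 0 -1;-5 0 1 0 -0.3 0 -1;-2 -10 0 0 0 0 -1;-2 -20 0 0 0 0 -1;-3 -30 0 0 0 0 -1;-3 -28 0 0 0 0 -1;-2 -15 0 0 0 0 -1;0 -6 0 0 0 0 -1;0 0 0 0 0 0 -1"

```text
time: 10.38
eef_pos: [0.4806, -0.3086, 0.0488]
tcp_rot: [0.749, 0.662, 0.008, 0.01]
contact_force: [-0.1, 0.8, -1.4]
opening: 0.269
```

Run:
```python
from h import *
st();p=snap('wrist','w9.png'); print(p['mtx'],p['world_from_camera'])
for uv in [(305,100),(308,150),(340,205),(400,205)]:
    q=onz(p,uv,.072)[:2]*1000-C; print(uv,q@X,q@Y)
st()
```

```text
t10.38 tcp [ 480.6 -308.6   48.8] yawrel press y -0.48 tilt [ 1.42 -0.27] org press -49.5 -346.5 notch -51.2 -186.5 under z 22.5 F [-0.07  0.81 -1.39] Fpress -0.16 0.8 op 0.269 v 0.018
[[323.88341682   0.         275.1620791 ]
 [  0.         323.88341682 212.87911987]
 [  0.           0.           1.        ]] [[ 0.99226176  0.12384035  0.00895385  0.4866256 ]
 [-0.12162456  0.95493111  0.27076566 -0.24033062]
 [ 0.0249814  -0.26975942  0.96260365  0.19007571]
 [ 0.          0.          0.          1.        ]]
(305, 100) -37.988800245899384 -272.7407743735098
(308, 150) -36.61452903466343 -289.7838571102313
(340, 205) -24.079544821581116 -310.39147454900865
(400, 205) -1.1596739825450513 -310.71621395929765
t10.43 tcp [ 480.6 -307.9   48.7] yawrel press y -0.44 tilt [ 1.4  -0.25] org press -49.6 -345.8 notch -51.4 -185.8 under z 22.4 F [-0.99 -0.44 -0.79] Fpress -0.93 -0.55 op 0.268 v 0.03
```

View pics/w9.png

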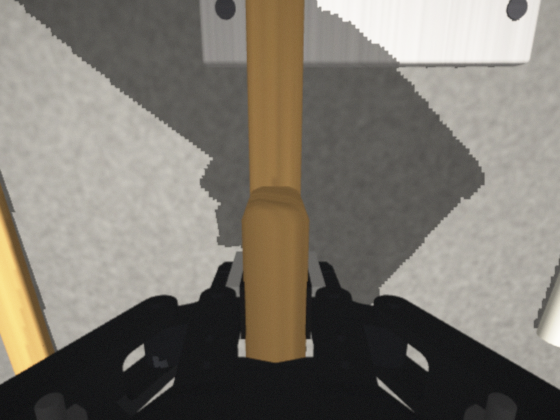

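Run:
```python
from h import *
p=snap('top','t10.png');
for t in ('carton_nose','carton_tail','stick_notch'):
    for a in mark_of(t,p)[:3]:
        q=onz(p,a['uv'],.029 if 'stick' in t else .012)[:2]*1000-C; print(t,round(a['p'],2),np.round(a['uv'],1),(q@X).round(1),(q@Y).round(1))
a=p['pixels'][135:275,245:465]
cv2.imwrite('pics/c10.png',cv2.resize(np.asarray(a),(792,504),interpolation=cv2.INTER_CUBIC))
p=dict(p);w=np.eye(4)
w[:3,:3]=[[ 0.99226176,0.12384035,0.00895385],[-0.12162456,0.95493111,0.27076566],[0.0249814,-0.26975942,0.96260365]]
w[:3,3]=[.4866+.0164-.006,-.2403+.1191,.19-.0048];K=[[323.88,0,275.16],[0,323.88,212.88],[0,0,1]]
p['world_from_camera']=w;p['mtx']=K
for uv in [(308,212),(400,212),(520,212)]:
    q=onz(p,uv,.072)[:2]*1000-C; print(uv,q@X,q@Y)
```

```text
carton_nose 0.87 [408.3 371.4] -420.6 -380.0
carton_nose 0.71 [350.8 117.4] 227.4 -172.6
carton_nose 0.59 [303.3 176.8] 44.6 -61.8
carton_tail 0.69 [319.2  92.6] 289.4 -78.3
stick_notch 0.76 [344.4 216.4] -52.2 -180.6
(308, 212) -40.047009507684066 -192.06097439136758
(400, 212) -6.234259442284582 -192.55959151731827
(520, 212) 38.63292188547763 -193.2212219661841
```

View pics/c10.png

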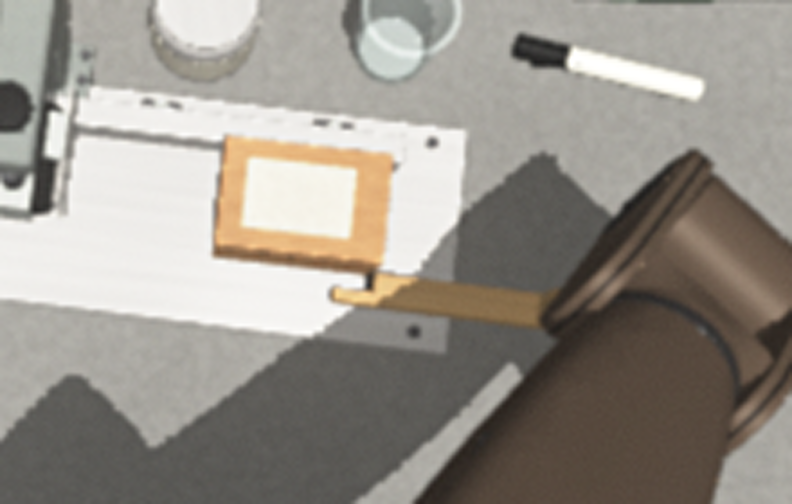

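Request:
jog_arm --targets "-2 -8 -2 0.3 0.8 0.4 -1;-1 -7 -2 0 0.6 0 -1;0 -1 0 0 0 0 -1;0 0 0 0 0 0 -1"

```text
time: 10.97
eef_pos: [0.4775, -0.3196, 0.0431]
tcp_rot: [0.744, 0.668, -0.0, -0.003]
contact_force: [-0.1, 0.1, -1.3]
opening: 0.27
```

Run:
```python
from h import *
st()
p=snap('top')
a=p['pixels'][135:275,245:465]
cv2.imwrite('pics/c11.png',cv2.resize(np.asarray(a),(792,504),interpolation=cv2.INTER_CUBIC))
c=lambda u,v:((u+.5)/3.6-.5+245,(v+.5)/3.6-.5+135)
for uv,z in [((392,150),.072),((377,268),.072),((213,253),.072),((228,137),.072)]:
    q=onz(p,c(*uv),z)[:2]*1000-C; print(uv,(q@X).round(1),(q@Y).round(1))
```

```text
t10.97 tcp [ 477.5 -319.6   43.1] yawrel press y 0.42 tilt [-0.3   0.26] org press -51.4 -357.8 notch -55.6 -197.9 under z 16.8 F [-0.14  0.12 -1.28] Fpress -0.15 0.1 op 0.27 v 0.015
(392, 150) 46.9 -188.5
(377, 268) -39.0 -186.2
(213, 253) -42.4 -70.7
(228, 137) 42.4 -71.7
```

View pics/c11.png

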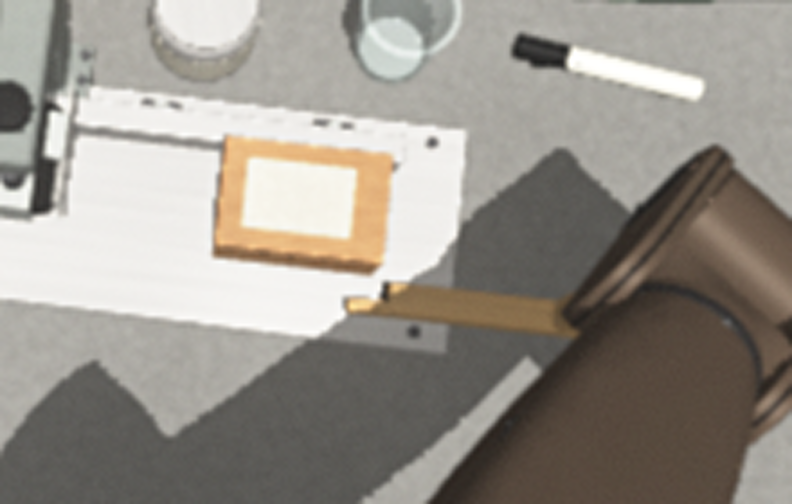

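Request:
jog_arm --targets "6 -1 0 0 0 -0.2 -1;6 0 0 0 0 0 -1;5 -1 0 0 0 0 -1;1 0 0 0 0 0 -1;0 0 0 0 0 0 -1"

```text
time: 11.43
eef_pos: [0.4977, -0.3214, 0.043]
tcp_rot: [0.745, 0.667, -0.0, -0.003]
contact_force: [-0.5, -0.1, -1.0]
opening: 0.273
```

Run:
```python
from h import *
st()
p=snap('top')
a=p['pixels'][175:245,300:410]
cv2.imwrite('pics/c12.png',cv2.resize(np.asarray(a),(792,504),interpolation=cv2.INTER_CUBIC))
```

```text
t11.43 tcp [ 497.7 -321.4   43. ] yawrel press y 0.2 tilt [-0.28  0.28] org press -31.0 -357.3 notch -34.6 -197.3 under z 16.7 F [-0.52 -0.07 -0.96] Fpress -0.51 -0.13 op 0.273 v 0.014
```

View pics/c12.png

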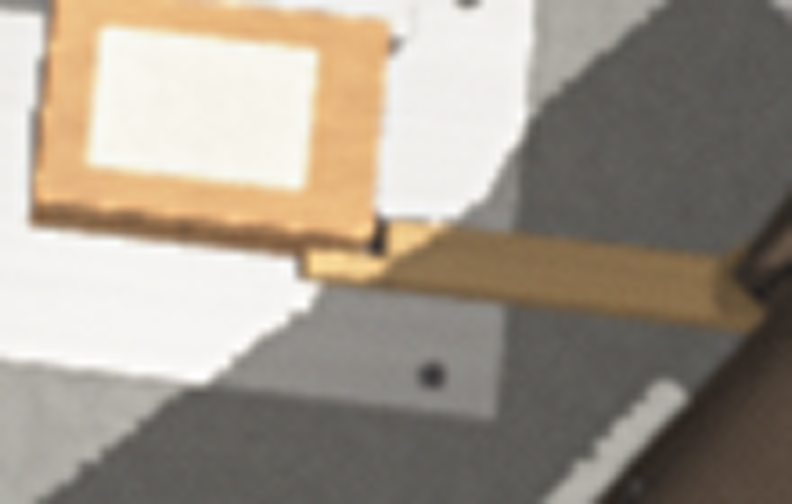

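Request:
jog_arm --targets "0.6 3 0 0 0 0 -1;0.6 3 0 0 0 0 -1;0.6 3 0 0 0 0 -1;0.6 3 0 0 0 0 -1;0.6 3 0 0 0 0 -1"

```text
time: 11.9
eef_pos: [0.5002, -0.3086, 0.0442]
tcp_rot: [0.744, 0.668, -0.003, -0.001]
contact_force: [-2.1, -4.5, -1.8]
opening: 0.265
```

Run:
```python
from h import *
st()
```

```text
t11.90 tcp [ 500.2 -308.6   44.2] yawrel press y 0.42 tilt [-0.34 -0.15] org press -30.1 -344.3 notch -34.3 -184.3 under z 17.9 F [-2.08 -4.46 -1.77] Fpress -1.56 -4.67 op 0.265 v 0.054
```

Request:
jog_arm --targets "0.8 3 0 0 0 -0.1 -1;0.8 3 0 0 0 -0.1 -1;0.8 3 0 0 0 -0.1 -1;0.8 3 0 0 0 0 -1;0.8 3 0 0 0 0 -1;0.8 3 0 0 0 0 -1"

```text
time: 12.4
eef_pos: [0.5027, -0.2928, 0.0456]
tcp_rot: [0.743, 0.669, -0.008, 0.0]
contact_force: [-2.6, -4.4, -0.9]
opening: 0.267
```

Run:
```python
from h import *
st()
p=snap('top')
a=p['pixels'][145:245,250:400]
cv2.imwrite('pics/c13.png',cv2.resize(np.asarray(a),(750,500),interpolation=cv2.INTER_CUBIC))
```

```text
t12.40 tcp [ 502.7 -292.8   45.6] yawrel press y 0.59 tilt [-0.68 -0.66] org press -29.4 -328.3 notch -34.0 -168.3 under z 19.3 F [-2.57 -4.43 -0.87] Fpress -2.05 -4.7 op 0.267 v 0.059
```

View pics/c13.png

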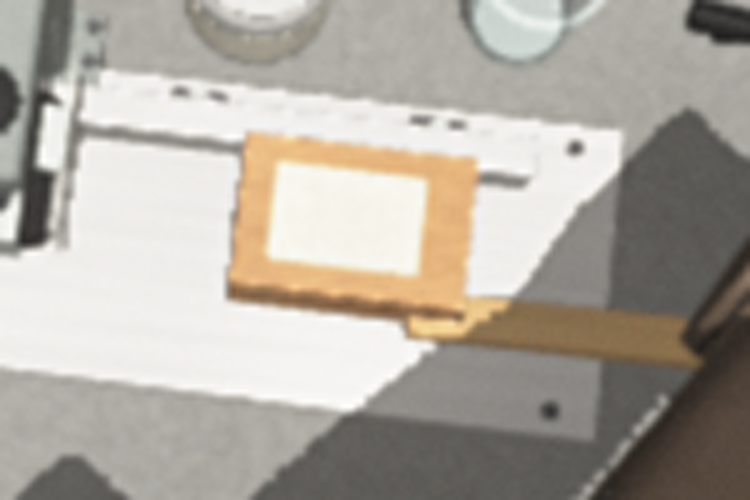

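Request:
jog_arm --targets "0.9 3 -0.3 0.2 -0.2 -0.2 -1;0.9 3 -0.3 0.2 -0.2 -0.2 -1;0.9 3 -0.3 0.2 -0.2 -0.2 -1;0.9 3 -0.3 0.2 -0.2 -0.2 -1;0.9 3 -0.3 0.1 -0.1 -0.1 -1;0.9 3 -0.3 0.1 -0.1 -0.1 -1"

```text
time: 12.95
eef_pos: [0.5039, -0.2758, 0.0433]
tcp_rot: [0.745, 0.667, -0.002, -0.002]
contact_force: [-3.9, -5.3, 0.8]
opening: 0.266
```

Run:
```python
from h import *
st()
```

```text
t12.95 tcp [ 503.9 -275.8   43.3] yawrel press y 0.26 tilt [-0.32  0.06] org press -30.1 -311.2 notch -33.9 -151.2 under z 17.0 F [-3.86 -5.32  0.76] Fpress -3.23 -5.73 op 0.266 v 0.042
```

Request:
jog_arm --targets "1 4 -0.1 0.1 -0.1 -0.1 -1;1 4 -0.1 0.1 -0.1 -0.1 -1;1 4 -0.1 0.1 -0.1 -0.1 -1;1 4 -0.1 0.1 -0.1 -0.1 -1;1 4 -0.1 0.1 -0.1 -0.1 -1;1 4 -0.1 0.1 -0.1 -0.1 -1;1 4 -0.1 0.1 -0.1 -0.1 -1;1 4 -0.1 0.1 -0.1 -0.1 -1;1 4 -0.1 0.1 -0.1 -0.1 -1;1 4 -0.1 0.1 -0.1 -0.1 -1"

```text
time: 13.78
eef_pos: [0.5079, -0.2382, 0.0423]
tcp_rot: [0.745, 0.667, 0.002, -0.005]
contact_force: [-1.6, -4.3, -1.0]
opening: 0.266
```

Run:
```python
from h import *
st()
```

```text
t13.78 tcp [ 507.9 -238.2   42.3] yawrel press y 0.14 tilt [-0.21  0.51] org press -30.5 -273.5 notch -33.9 -113.5 under z 16.0 F [-1.56 -4.33 -0.98] Fpress -1.06 -4.48 op 0.266 v 0.07
```

Request:
jog_arm --targets "1.3 4 0.1 -0.1 -0.1 -0.1 -1;1.3 4 0.1 -0.1 -0.1 -0.1 -1;1.2 4 0.1 -0.1 -0.1 -0.1 -1;1.2 4 0.1 0 -0.1 -0.1 -1;1.2 4 0.1 0 -0.1 -0.1 -1;1.2 4 0 0 -0.1 -0.1 -1;1.2 4 0 0 -0.1 -0.1 -1;1.2 4 0 0 -0.1 -0.1 -1"

```text
time: 14.45
eef_pos: [0.5119, -0.2092, 0.0443]
tcp_rot: [0.744, 0.668, -0.004, 0.0]
contact_force: [-4.8, -5.0, 0.8]
opening: 0.267
```

Run:
```python
from h import *
st()
```

```text
t14.45 tcp [ 511.9 -209.2   44.3] yawrel press y 0.31 tilt [-0.37 -0.34] org press -29.8 -244.2 notch -33.6 -84.2 under z 18.0 F [-4.81 -4.96  0.75] Fpress -4.22 -5.48 op 0.267 v 0.087
```

Request:
jog_arm --targets "1 4 -0.1 0.1 -0.1 -0.2 -1;1 4 -0.1 0.1 -0.1 -0.2 -1;1 4 -0.1 0.1 -0.1 -0.1 -1"

```text
time: 14.7
eef_pos: [0.5126, -0.1976, 0.0441]
tcp_rot: [0.746, 0.666, -0.004, -0.001]
contact_force: [-2.7, -4.5, -0.9]
opening: 0.264
```

Run:
```python
from h import *
st()
p=snap('top','t14.png')
a=p['pixels'][145:245,220:370]
cv2.imwrite('pics/c14.png',cv2.resize(np.asarray(a),(750,500),interpolation=cv2.INTER_CUBIC))
st()
```

```text
t14.70 tcp [ 512.6 -197.6   44.1] yawrel press y 0.13 tilt [-0.44 -0.18] org press -30.3 -232.6 notch -33.7 -72.6 under z 17.8 F [-2.7  -4.5  -0.92] Fpress -2.17 -4.78 op 0.264 v 0.072
t14.75 tcp [ 512.6 -196.8   44. ] yawrel press y 0.12 tilt [-0.45 -0.12] org press -30.5 -231.8 notch -33.8 -71.8 under z 17.7 F [-2.5  -3.69 -1.35] Fpress -2.06 -3.96 op 0.274 v 0.01
```

View pics/c14.png

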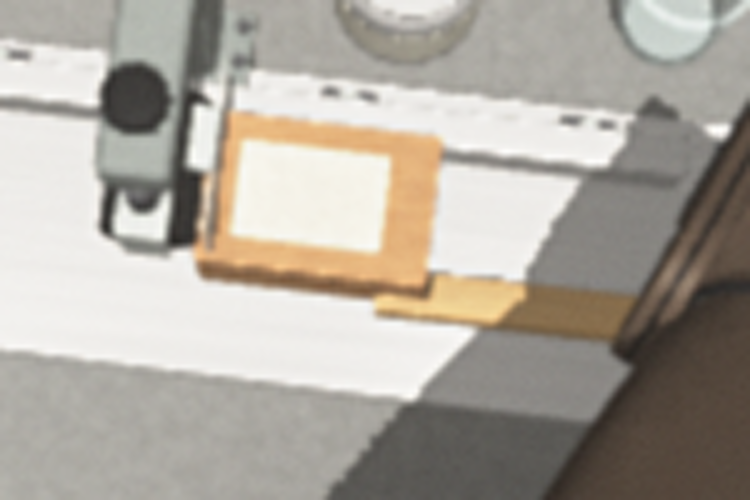

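Request:
jog_arm --targets "0.9 2.5 0 0.1 -0.1 -0.1 -1;0.9 2.5 0 0 -0.1 -0.1 -1;0.9 2 0 0 -0.1 -0.1 -1;0.9 2 0 0 -0.1 -0.1 -1"

```text
time: 15.08
eef_pos: [0.5136, -0.1887, 0.0439]
tcp_rot: [0.746, 0.666, -0.004, -0.001]
contact_force: [-3.2, -6.1, 1.1]
opening: 0.268
```

Run:
```python
from h import *
st()
```

```text
t15.08 tcp [ 513.6 -188.7   43.9] yawrel press y 0.09 tilt [-0.45 -0.19] org press -30.4 -223.6 notch -33.6 -63.6 under z 17.6 F [-3.24 -6.12  1.12] Fpress -2.52 -6.45 op 0.268 v 0.046
```

Request:
jog_arm --targets "1 2 0 0.1 -0.1 -0.1 -1;1 2 0 0 -0.1 -0.1 -1;1 2 0 0 -0.1 -0.1 -1"

```text
time: 15.33
eef_pos: [0.5145, -0.1848, 0.0443]
tcp_rot: [0.745, 0.667, -0.005, -0.0]
contact_force: [-5.5, -11.5, 1.8]
opening: 0.268
```

Run:
```python
from h import *
st()
```

```text
t15.33 tcp [ 514.5 -184.8   44.3] yawrel press y 0.2 tilt [-0.5  -0.38] org press -29.9 -219.6 notch -33.5 -59.6 under z 18.0 F [ -5.55 -11.53   1.81] Fpress -4.2 -12.09 op 0.268 v 0.054
```

Request:
jog_arm --targets "0.9 1.6 0 0.1 -0.1 -0.1 -1;0.9 1.6 0 0.1 -0.1 -0.1 -1"

```text
time: 15.5
eef_pos: [0.515, -0.1847, 0.0453]
tcp_rot: [0.744, 0.668, -0.007, 0.001]
contact_force: [-4.4, -8.0, 0.7]
opening: 0.271
```

Run:
```python
from h import *
st()
```

```text
t15.50 tcp [ 515.  -184.7   45.3] yawrel press y 0.38 tilt [-0.53 -0.6 ] org press -29.4 -219.5 notch -33.5 -59.5 under z 19.0 F [-4.38 -8.04  0.71] Fpress -3.43 -8.49 op 0.271 v 0.027
```

Request:
jog_arm --targets "1.3 2.2 -0.4 0.3 -0.2 -0.2 -1;1.3 2.3 -0.3 0.3 -0.2 -0.2 -1;1.3 2.3 -0.2 0.2 -0.1 -0.2 -1"

```text
time: 15.75
eef_pos: [0.5159, -0.1847, 0.0455]
tcp_rot: [0.743, 0.67, -0.007, 0.001]
contact_force: [-5.3, -11.5, 0.5]
opening: 0.269
```

Run:
```python
from h import *
st()
```

```text
t15.75 tcp [ 515.9 -184.7   45.5] yawrel press y 0.6 tilt [-0.54 -0.67] org press -28.6 -219.4 notch -33.3 -59.4 under z 19.2 F [ -5.27 -11.55   0.5 ] Fpress -3.92 -12.07 op 0.269 v 0.035
```

Request:
jog_arm --targets "1.3 2.6 -0.6 0.5 -0.2 -0.4 -1;1.3 2.8 -0.6 0.5 -0.2 -0.4 -1"

```text
time: 15.92
eef_pos: [0.5157, -0.1843, 0.0448]
tcp_rot: [0.744, 0.669, -0.006, -0.002]
contact_force: [-6.5, -10.1, 0.3]
opening: 0.267
```

Run:
```python
from h import *
st()
```

```text
t15.92 tcp [ 515.7 -184.3   44.8] yawrel press y 0.46 tilt [-0.6 -0.3] org press -28.8 -219.0 notch -33.1 -59.0 under z 18.5 F [ -6.53 -10.08   0.26] Fpress -5.34 -10.76 op 0.267 v 0.04
```

Run:
```python
from h import *
p=snap('scene','s15.png')
a=p['pixels'][150:290,170:340]
cv2.imwrite('pics/c15.png',cv2.resize(np.asarray(a),(728,600),interpolation=cv2.INTER_CUBIC))
p=snap('wrist','w15.png')
st()
```

```text
t16.02 tcp [ 515.6 -184.2   44.7] yawrel press y 0.44 tilt [-0.6  -0.28] org press -28.9 -218.9 notch -33.1 -59.0 under z 18.4 F [ -7.55 -10.89   0.46] Fpress -6.26 -11.68 op 0.27 v 0.001
```

View pics/c15.png

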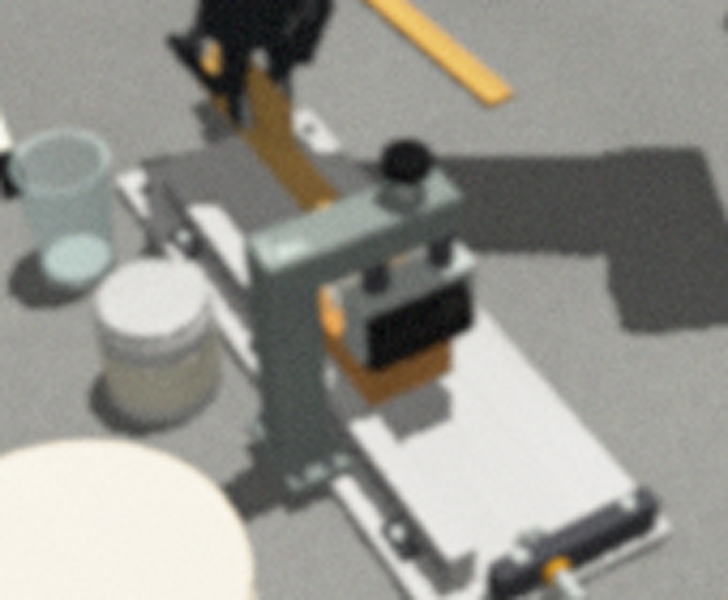

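View pics/w15.png

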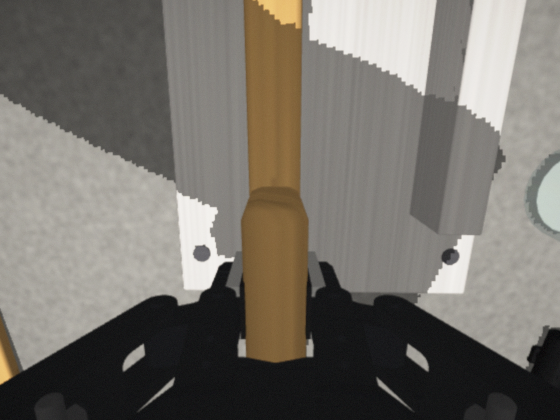

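Request:
jog_arm --targets "1.1 3.2 -0.2 0.2 -0.2 -0.3 -1;1.1 3.4 -0.2 0.2 -0.2 -0.3 -1"

```text
time: 16.18
eef_pos: [0.5155, -0.1828, 0.0449]
tcp_rot: [0.744, 0.668, -0.007, -0.0]
contact_force: [-5.5, -11.0, 1.3]
opening: 0.267
```

Run:
```python
from h import *
st()
```

```text
t16.18 tcp [ 515.5 -182.8   44.9] yawrel press y 0.37 tilt [-0.58 -0.5 ] org press -29.2 -217.6 notch -33.2 -57.6 under z 18.6 F [ -5.5  -11.01   1.29] Fpress -4.21 -11.56 op 0.267 v 0.043
```

Request:
jog_arm --targets "1.2 3.3 -0.3 0.3 -0.2 -0.3 -1;1.2 3.2 -0.3 0.3 -0.2 -0.3 -1"

```text
time: 16.35
eef_pos: [0.5156, -0.1814, 0.0452]
tcp_rot: [0.744, 0.668, -0.007, 0.0]
contact_force: [-6.5, -11.3, 0.4]
opening: 0.268
```

Run:
```python
from h import *
st()
```

```text
t16.35 tcp [ 515.6 -181.4   45.2] yawrel press y 0.33 tilt [-0.55 -0.5 ] org press -29.3 -216.1 notch -33.2 -56.1 under z 18.9 F [ -6.49 -11.26   0.38] Fpress -5.16 -11.93 op 0.268 v 0.018
```

Request:
jog_arm --targets "1.2 3.3 -0.3 0.3 -0.2 -0.3 -1;1.2 3.3 -0.3 0.3 -0.2 -0.3 -1;1.2 3.3 -0.3 0.3 -0.2 -0.3 -1"

```text
time: 16.6
eef_pos: [0.5156, -0.1782, 0.045]
tcp_rot: [0.745, 0.667, -0.006, -0.0]
contact_force: [-5.1, -9.0, 0.2]
opening: 0.271
```

Run:
```python
from h import *
st()
```

```text
t16.60 tcp [ 515.6 -178.2   45. ] yawrel press y 0.2 tilt [-0.52 -0.42] org press -29.7 -212.9 notch -33.2 -52.9 under z 18.7 F [-5.1  -8.95  0.24] Fpress -4.05 -9.48 op 0.271 v 0.024
```

Request:
jog_arm --targets "1.2 3.2 -0.2 0.2 -0.1 -0.2 -1;1.2 3.2 -0.2 0.2 -0.1 -0.1 -1;1.2 3.2 -0.2 0.2 -0.1 -0.1 -1;1.2 3.2 -0.2 0.2 -0.1 -0.1 -1"

```text
time: 16.93
eef_pos: [0.5167, -0.1729, 0.0452]
tcp_rot: [0.744, 0.669, -0.007, -0.001]
contact_force: [-3.9, -9.1, -0.3]
opening: 0.271
```

Run:
```python
from h import *
st()
```

```text
t16.93 tcp [ 516.7 -172.9   45.2] yawrel press y 0.47 tilt [-0.68 -0.52] org press -29.1 -207.6 notch -33.4 -47.6 under z 18.9 F [-3.9  -9.14 -0.28] Fpress -2.83 -9.52 op 0.271 v 0.035
```

Request:
jog_arm --targets "1.5 3.3 -0.3 0.3 -0.3 -0.3 -1;1.5 3.3 -0.3 0.3 -0.3 -0.3 -1;1.4 3.3 -0.2 0.2 -0.2 -0.3 -1;1.4 3.3 -0.2 0.2 -0.2 -0.2 -1;1.4 3.3 -0.2 0.2 -0.1 -0.2 -1"

```text
time: 17.35
eef_pos: [0.5176, -0.1653, 0.0447]
tcp_rot: [0.744, 0.668, -0.006, -0.001]
contact_force: [-5.8, -9.8, 2.0]
opening: 0.266
```

Run:
```python
from h import *
st()
```

```text
t17.35 tcp [ 517.6 -165.3   44.7] yawrel press y 0.4 tilt [-0.62 -0.43] org press -29.1 -199.9 notch -33.2 -39.9 under z 18.4 F [-5.77 -9.81  2.04] Fpress -4.62 -10.4 op 0.266 v 0.04
```

Request:
jog_arm --targets "1.4 3.6 -0.2 0.2 -0.2 -0.3 -1;1.4 3.6 -0.2 0.2 -0.2 -0.3 -1;1.4 3.6 -0.2 0.2 -0.2 -0.2 -1;1.4 3.6 -0.2 0.2 -0.2 -0.2 -1;1.4 3.6 -0.2 0.2 -0.2 -0.2 -1;1.4 3.6 -0.2 0.2 -0.2 -0.2 -1;1.4 3.6 -0.2 0.2 -0.2 -0.2 -1;1.4 3.6 -0.2 0.2 -0.2 -0.2 -1"

```text
time: 18.02
eef_pos: [0.5195, -0.1512, 0.0453]
tcp_rot: [0.743, 0.669, -0.008, 0.001]
contact_force: [-5.6, -9.8, 1.0]
opening: 0.266
```

Run:
```python
from h import *
st()
```

```text
t18.02 tcp [ 519.5 -151.2   45.3] yawrel press y 0.5 tilt [-0.6  -0.62] org press -28.8 -185.7 notch -33.2 -25.8 under z 19.0 F [-5.56 -9.85  1.01] Fpress -4.4 -10.42 op 0.266 v 0.04
```

Steady at about 10 N forward and 4 N lateral. Checking flatness, then continuing.

Run:
```python
from h import *
p=snap('top','t18.png')
a=p['pixels'][145:245,190:340]
cv2.imwrite('pics/c18.png',cv2.resize(np.asarray(a),(750,500),interpolation=cv2.INTER_CUBIC))
```

```text
(no output)
```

View pics/c18.png

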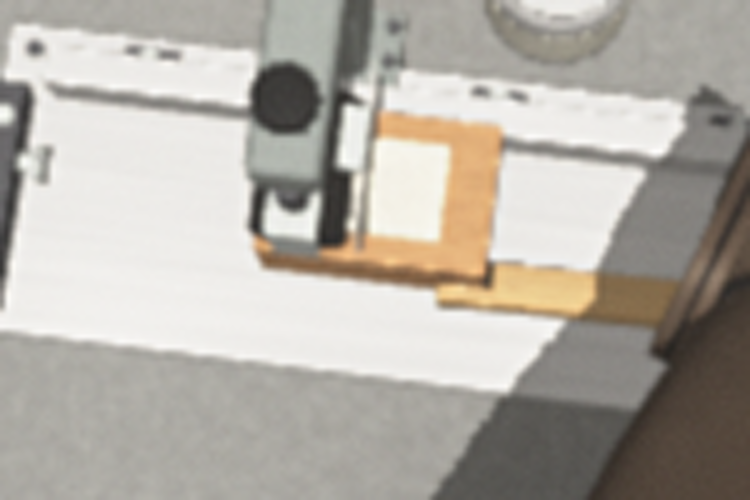

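Request:
jog_arm --targets "1.4 3.8 -0.3 0.3 -0.2 -0.3 -1;1.4 3.8 -0.3 0.3 -0.2 -0.3 -1;1.4 3.8 -0.3 0.3 -0.2 -0.3 -1;1.4 3.8 -0.3 0.3 -0.2 -0.3 -1;1.4 3.8 -0.3 0.2 -0.2 -0.2 -1;1.4 3.8 -0.2 0.2 -0.2 -0.2 -1;1.4 3.8 -0.2 0.2 -0.2 -0.2 -1;1.4 3.8 -0.2 0.2 -0.2 -0.2 -1;1.4 3.8 -0.2 0.2 -0.2 -0.2 -1;1.4 3.8 -0.2 0.2 -0.2 -0.2 -1"

```text
time: 18.9
eef_pos: [0.5215, -0.13, 0.0444]
tcp_rot: [0.744, 0.668, -0.006, -0.001]
contact_force: [-4.4, -8.6, 0.2]
opening: 0.27
```

Run:
```python
from h import *
st()
```

```text
t18.90 tcp [ 521.5 -130.    44.4] yawrel press y 0.35 tilt [-0.59 -0.31] org press -29.2 -164.4 notch -33.2 -4.4 under z 18.1 F [-4.41 -8.57  0.23] Fpress -3.41 -9.01 op 0.27 v 0.047
```

Request:
jog_arm --targets "1.5 3.8 -0.2 0.2 -0.2 -0.2 -1;1.5 3.8 -0.2 0.2 -0.2 -0.2 -1;1.5 3.8 -0.2 0.2 -0.2 -0.2 -1;1.5 3.8 -0.2 0.2 -0.2 -0.2 -1;1.5 3.8 -0.2 0.2 -0.2 -0.2 -1;1.5 3.8 -0.2 0.2 -0.2 -0.2 -1;1.5 3.8 -0.2 0.2 -0.2 -0.2 -1;1.5 3.8 -0.2 0.2 -0.2 -0.2 -1;1.5 3.8 -0.2 0.2 -0.2 -0.2 -1;1.5 3.8 -0.2 0.2 -0.2 -0.2 -1"

```text
time: 19.73
eef_pos: [0.5245, -0.1088, 0.0445]
tcp_rot: [0.743, 0.669, -0.006, -0.001]
contact_force: [-4.7, -10.0, 1.8]
opening: 0.268
```

Run:
```python
from h import *
st()
```

```text
t19.73 tcp [ 524.5 -108.8   44.5] yawrel press y 0.53 tilt [-0.66 -0.38] org press -28.7 -143.0 notch -33.2 17.0 under z 18.2 F [-4.69 -9.97  1.85] Fpress -3.52 -10.44 op 0.268 v 0.048
```

Request:
jog_arm --targets "1.6 3.8 -0.2 0.2 -0.2 -0.4 -1;1.6 3.8 -0.2 0.2 -0.2 -0.4 -1;1.5 3.8 -0.2 0.2 -0.2 -0.3 -1;1.5 3.8 -0.2 0.2 -0.2 -0.3 -1;1.5 3.8 -0.2 0.2 -0.2 -0.3 -1;1.5 3.8 -0.2 0.2 -0.2 -0.3 -1;1.5 3.8 -0.2 0.2 -0.2 -0.3 -1;1.5 3.8 -0.2 0.2 -0.2 -0.3 -1;1.5 3.8 -0.2 0.2 -0.2 -0.3 -1;1.5 3.8 -0.2 0.2 -0.2 -0.3 -1"

```text
time: 20.57
eef_pos: [0.5253, -0.0884, 0.0449]
tcp_rot: [0.747, 0.665, -0.011, -0.004]
contact_force: [-5.6, -10.4, 2.6]
opening: 0.264
```

Run:
```python
from h import *
st()
```

```text
t20.57 tcp [525.3 -88.4  44.9] yawrel press y -0.13 tilt [-1.22 -0.54] org press -30.2 -122.7 notch -32.9 37.3 under z 18.6 F [ -5.64 -10.4    2.58] Fpress -4.42 -10.98 op 0.264 v 0.063
```

Request:
jog_arm --targets "1.5 3.8 -0.2 0.2 -0.5 -0.1 -1;1.5 3.8 -0.2 0.2 -0.5 -0.1 -1;1.5 3.8 -0.2 0.2 -0.4 -0.2 -1;1.5 3.8 -0.2 0.2 -0.4 -0.2 -1;1.5 3.8 -0.2 0.2 -0.3 -0.2 -1;1.5 3.8 -0.2 0.2 -0.3 -0.2 -1;1.5 3.8 -0.2 0.2 -0.3 -0.2 -1;1.5 3.8 -0.2 0.2 -0.3 -0.2 -1"

```text
time: 21.23
eef_pos: [0.5272, -0.0695, 0.0438]
tcp_rot: [0.747, 0.665, -0.001, 0.003]
contact_force: [-6.1, -9.7, 2.8]
opening: 0.265
```

Run:
```python
from h import *
st()
p=snap('top','t20.png')
a=p['pixels'][145:245,160:310]
cv2.imwrite('pics/c20.png',cv2.resize(np.asarray(a),(750,500),interpolation=cv2.INTER_CUBIC))
```

```text
t21.23 tcp [527.2 -69.5  43.8] yawrel press y -0.04 tilt [ 0.08 -0.34] org press -30.5 -103.7 notch -33.4 56.3 under z 17.5 F [-6.08 -9.69  2.77] Fpress -4.93 -10.32 op 0.265 v 0.047
```

View pics/c20.png

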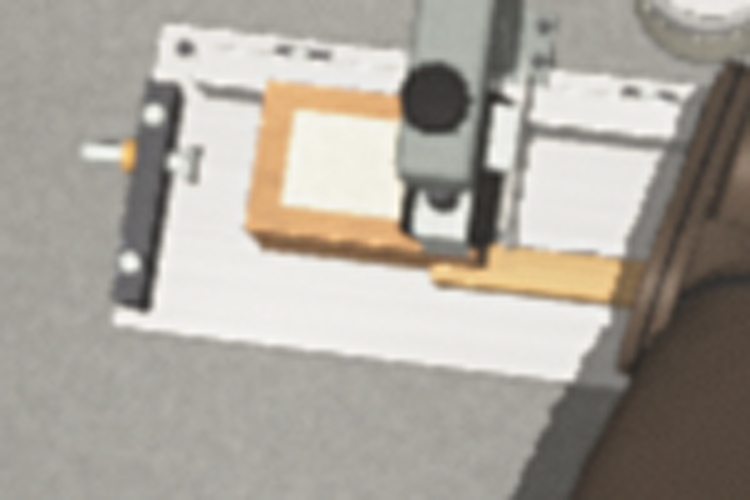

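Request:
jog_arm --targets "1.4 3.5 -0.1 0.2 -0.1 -0.2 -1;1.4 3.5 -0.1 0.2 -0.1 -0.2 -1;1.4 3.5 -0.1 0.2 -0.2 -0.2 -1;1.4 3.3 -0.1 0.2 -0.2 -0.2 -1;1.3 3 -0.1 0.2 -0.2 -0.2 -1"

```text
time: 21.7
eef_pos: [0.528, -0.0596, 0.0436]
tcp_rot: [0.747, 0.665, -0.002, 0.0]
contact_force: [-4.0, -9.2, 2.1]
opening: 0.27
```

Run:
```python
from h import *
st()
```

```text
t21.70 tcp [528.  -59.6  43.6] yawrel press y -0.17 tilt [-0.15 -0.2 ] org press -30.8 -93.7 notch -33.3 66.3 under z 17.3 F [-3.96 -9.17  2.05] Fpress -2.89 -9.56 op 0.27 v 0.035
```

Request:
jog_arm --targets "1.5 3.2 -0.1 0.1 -0.2 0 -1;1.5 3.2 -0.1 0.1 -0.2 0 -1;1.4 3 -0.1 0.1 -0.2 -0.1 -1;1.4 3 -0.1 0.1 -0.2 -0.1 -1"

```text
time: 22.03
eef_pos: [0.5298, -0.0527, 0.044]
tcp_rot: [0.745, 0.667, -0.003, 0.003]
contact_force: [-4.1, -7.6, 2.2]
opening: 0.27
```

Run:
```python
from h import *
st()
```

```text
t22.03 tcp [529.8 -52.7  44. ] yawrel press y 0.2 tilt [-0.07 -0.45] org press -29.8 -86.7 notch -33.4 73.3 under z 17.7 F [-4.13 -7.63  2.2 ] Fpress -3.23 -8.05 op 0.27 v 0.045
```

Request:
jog_arm --targets "1.1 2.4 -0.1 0.2 -0.1 -0.2 -1;1.1 2.4 -0.1 0.2 -0.1 -0.2 -1;1.1 2.4 -0.1 0.2 -0.1 -0.1 -1;1.1 2.4 -0.1 0.2 -0.1 -0.1 -1"

```text
time: 22.37
eef_pos: [0.5297, -0.0459, 0.0433]
tcp_rot: [0.746, 0.665, -0.002, -0.003]
contact_force: [-3.4, -3.9, -0.8]
opening: 0.271
```

Run:
```python
from h import *
st()
```

```text
t22.37 tcp [529.7 -45.9  43.3] yawrel press y -0.03 tilt [-0.39  0.04] org press -30.7 -79.9 notch -33.6 80.1 under z 17.0 F [-3.37 -3.93 -0.83] Fpress -2.9 -4.29 op 0.271 v 0.043
```

Request:
jog_arm --targets "0.9 2.4 0 0 -0.1 -0.1 -1;0.9 2.4 0 0 -0.1 -0.1 -1;0.9 2.4 0 0 -0.1 -0.1 -1;0.9 2.2 0 0 -0.1 -0.1 -1"

```text
time: 22.7
eef_pos: [0.53, -0.0371, 0.0429]
tcp_rot: [0.748, 0.664, -0.003, -0.003]
contact_force: [-3.6, -5.4, 2.7]
opening: 0.267
```

Run:
```python
from h import *
st()
```

```text
t22.70 tcp [530.  -37.1  42.9] yawrel press y -0.3 tilt [-0.52 -0.  ] org press -31.3 -71.2 notch -33.5 88.9 under z 16.6 F [-3.59 -5.42  2.7 ] Fpress -2.95 -5.8 op 0.267 v 0.061
```

Request:
jog_arm --targets "0.9 2 0.2 0 -0.2 0.1 -1;0.9 2 0.2 0 -0.2 0.1 -1"

```text
time: 22.87
eef_pos: [0.5306, -0.0331, 0.0432]
tcp_rot: [0.747, 0.665, -0.002, -0.002]
contact_force: [-1.3, -3.1, -1.8]
opening: 0.272
```

Run:
```python
from h import *
st()
```

```text
t22.87 tcp [530.6 -33.1  43.2] yawrel press y -0.1 tilt [-0.3  0. ] org press -31.2 -67.1 notch -33.9 92.9 under z 16.9 F [-1.26 -3.12 -1.82] Fpress -0.89 -3.24 op 0.272 v 0.045
```

Request:
jog_arm --targets "1 2 0.1 0 -0.1 0 -1;1 2 0.1 0 -0.1 0 -1"

```text
time: 23.03
eef_pos: [0.5317, -0.0309, 0.0436]
tcp_rot: [0.746, 0.666, -0.003, 0.0]
contact_force: [-5.5, -17.3, 4.7]
opening: 0.268
```

Run:
```python
from h import *
st()
```

```text
t23.03 tcp [531.7 -30.9  43.6] yawrel press y 0.08 tilt [-0.25 -0.29] org press -30.4 -64.8 notch -33.6 95.2 under z 17.3 F [ -5.51 -17.3    4.73] Fpress -3.5 -17.82 op 0.268 v 0.069
```

Request:
jog_arm --targets "0.4 0.4 0 0 0 0 -1;0.6 0.8 0 0 0 0 -1"

```text
time: 23.2
eef_pos: [0.532, -0.031, 0.044]
tcp_rot: [0.745, 0.667, -0.005, 0.001]
contact_force: [-3.5, -7.9, 2.2]
opening: 0.271
```

Run:
```python
from h import *
st()
```

```text
t23.20 tcp [532. -31.  44.] yawrel press y 0.2 tilt [-0.4  -0.45] org press -30.0 -64.9 notch -33.6 95.1 under z 17.7 F [-3.55 -7.92  2.18] Fpress -2.62 -8.27 op 0.271 v 0.034
```

Request:
jog_arm --targets "0.9 1.6 0 0 0 0 -1;0.9 1.8 0 0 0 0 -1;0.9 1.8 0 0 0 0 -1"

```text
time: 23.45
eef_pos: [0.5336, -0.0312, 0.0457]
tcp_rot: [0.742, 0.67, -0.011, 0.003]
contact_force: [-4.9, -11.6, 4.1]
opening: 0.271
```

Run:
```python
from h import *
st()
```

```text
t23.45 tcp [533.6 -31.2  45.7] yawrel press y 0.65 tilt [-0.73 -1.11] org press -28.5 -64.9 notch -33.3 95.1 under z 19.4 F [ -4.91 -11.63   4.08] Fpress -3.55 -12.12 op 0.271 v 0.062
```

Request:
jog_arm --targets "0.8 1.8 -0.3 0.3 -0.2 -0.3 -1;0.8 1.8 -0.3 0.3 -0.2 -0.3 -1;0.8 1.8 -0.3 0.3 -0.2 -0.3 -1"

```text
time: 23.7
eef_pos: [0.533, -0.031, 0.0455]
tcp_rot: [0.744, 0.668, -0.01, 0.001]
contact_force: [-5.4, -10.9, 1.5]
opening: 0.269
```

Run:
```python
from h import *
st()
p=snap('top','t23.png')
a=p['pixels'][145:245,160:310]
cv2.imwrite('pics/c23.png',cv2.resize(np.asarray(a),(750,500),interpolation=cv2.INTER_CUBIC))
p=snap('scene','s23.png')
a=p['pixels'][170:310,190:350]
cv2.imwrite('pics/d23.png',cv2.resize(np.asarray(a),(686,600),interpolation=cv2.INTER_CUBIC))
st()
```

```text
t23.70 tcp [533.  -31.   45.5] yawrel press y 0.39 tilt [-0.75 -0.88] org press -29.1 -64.8 notch -33.2 95.2 under z 19.2 F [ -5.37 -10.88   1.45] Fpress -4.1 -11.42 op 0.269 v 0.02
t23.80 tcp [533.  -31.   45.4] yawrel press y 0.37 tilt [-0.75 -0.87] org press -29.1 -64.8 notch -33.2 95.2 under z 19.1 F [ -5.58 -10.67   2.16] Fpress -4.33 -11.24 op 0.267 v 0.001
```

View pics/c23.png

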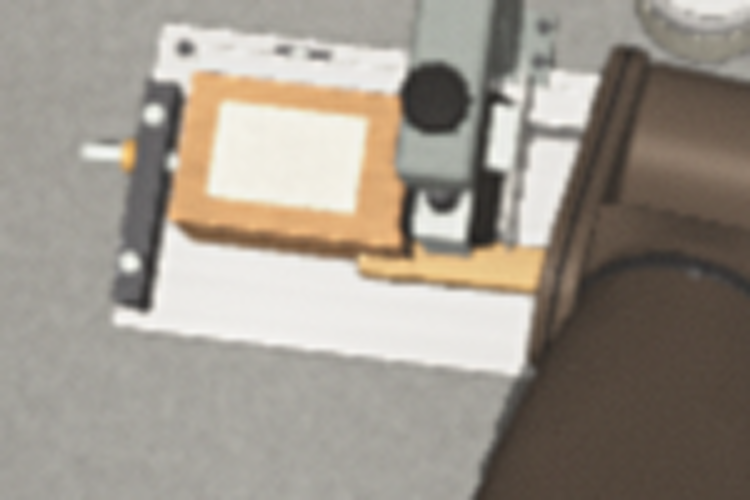

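View pics/d23.png

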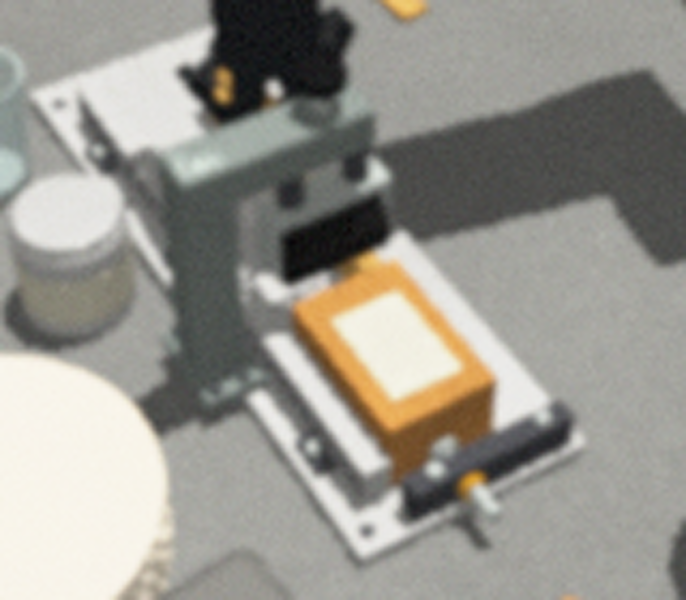

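Request:
jog_arm --targets "0.3 -1 0 0 0 0 -1;-0.2 -2 0 0 0 0 -1;-1 -4 0 0.2 0 0 -1;-2.5 -6 0 0.2 0 0 -1;-3 -10 0 0.2 -0.3 0 -1;-3 -16 0 0 -0.3 0 -1;-3 -22 0 0 0 0 -1;-4 -24 0 0 0 0 -1;-4 -24 0 0 0 0 -1;-2 -15 0 0 0 0 -1"

```text
time: 24.63
eef_pos: [0.5095, -0.1532, 0.0443]
tcp_rot: [0.745, 0.667, 0.004, -0.003]
contact_force: [-0.1, -0.7, -1.0]
opening: 0.27
```

Run:
```python
from h import *
st()
p=snap('top','t25.png')
a=p['pixels'][145:265,160:340]
cv2.imwrite('pics/c25.png',cv2.resize(np.asarray(a),(750,500),interpolation=cv2.INTER_CUBIC))
```

```text
t24.63 tcp [ 509.5 -153.2   44.3] yawrel press y 0.16 tilt [0.13 0.51] org press -38.5 -188.9 notch -42.0 -28.9 under z 18.0 F [-0.08 -0.67 -0.95] Fpress -0.01 -0.68 op 0.27 v 0.337
```

View pics/c25.png

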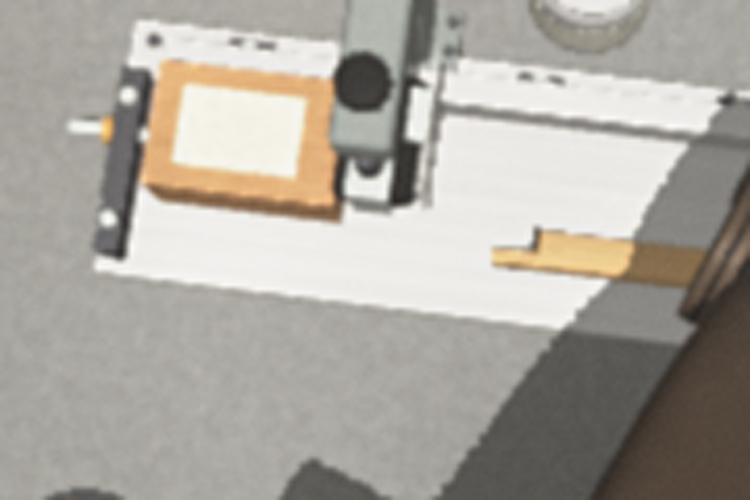

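Request:
jog_arm --targets "-10 -2 5 0.3 0 0 -1;-20 0 3 0 0 0 -1;-20 0 0 0 0 0 -1;-20 0 0 0 0 0 -1;-16 0 0 0 0 0 -1;-10 0 0 0 0 0 -1;-4 0 0 0 0 0 -1;0 0 0 0 0 0 -1"

```text
time: 25.35
eef_pos: [0.408, -0.1585, 0.0536]
tcp_rot: [0.749, 0.662, 0.01, -0.002]
contact_force: [0.0, 0.5, -2.1]
opening: 0.272
```

Run:
```python
from h import *
st()
```

```text
t25.35 tcp [ 408.  -158.5   53.6] yawrel press y -0.55 tilt [0.76 0.92] org press -138.7 -205.7 notch -140.2 -45.7 under z 27.3 F [ 0.01  0.54 -2.09] Fpress -0.05 0.54 op 0.272 v 0.014
```

Request:
jog_arm --targets "-1 0 -8 -0.5 0.4 0 -1;-1 0 -8 -0.4 0.4 0 -1;0 0 -5 0 0 0 -1;0 0 -1 0 0 0 -1;0 0 0 0 0 0 -1"

```text
time: 25.77
eef_pos: [0.4087, -0.1589, 0.0297]
tcp_rot: [0.749, 0.662, -0.0, 0.001]
contact_force: [-0.1, -0.1, -1.4]
opening: 0.27
```

Run:
```python
from h import *
st()
```

```text
t25.77 tcp [ 408.7 -158.9   29.7] yawrel press y -0.53 tilt [ 0.06 -0.12] org press -138.0 -206.0 notch -139.5 -46.0 under z 3.4 F [-0.13 -0.1  -1.38] Fpress -0.12 -0.12 op 0.27 v 0.027
```

Request:
jog_arm --targets "0 0 -2 0 0 0 -1;0 0 -1 0 0 0 -1;0 0 -0.5 0 0 0 -1;0 0 0 0 0 0 -1"

```text
time: 26.1
eef_pos: [0.4095, -0.1589, 0.0263]
tcp_rot: [0.749, 0.663, -0.0, 0.0]
contact_force: [-0.9, -0.6, -1.0]
opening: 0.271
```

Run:
```python
from h import *
st()
```

```text
t26.10 tcp [ 409.5 -158.9   26.3] yawrel press y -0.47 tilt [-0.03 -0.04] org press -137.2 -205.9 notch -138.9 -45.8 under z 0.0 F [-0.85 -0.55 -1.02] Fpress -0.78 -0.65 op 0.271 v 0.007
```

Request:
jog_arm --targets "0 0 -0.5 0 0 0 -1;0 0 0 0 0 0 0.3;0 0 0 0 0 0 0.3;0 0 0 0 0 0 0.3;0 0 0 0 0 0 0.3;0 0 0 0 0 0 0.3;0 0 0 0 0 0 0.3"

```text
time: 26.68
eef_pos: [0.4113, -0.1602, 0.0272]
tcp_rot: [0.749, 0.662, 0.0, 0.003]
contact_force: [-0.4, 0.2, -0.0]
opening: 0.65
```

Request:
jog_arm --targets "0 0 8 0 0 0 0.3;0 0 15 0 0 0 0.3;0 0 25 0 0 0 0.3;0 0 30 0 0 0 0.3;0 0 30 0 0 0 0.3;0 -10 30 0 0 0 0.3;0 -30 20 0 0 0 0.3;0 -38 0 0 0 0 0.3;0 -30 0 0 0 0 0.3;0 0 0 0 0 0 0.3"

```text
time: 27.52
eef_pos: [0.4083, -0.2693, 0.1993]
tcp_rot: [0.747, 0.664, -0.001, 0.005]
contact_force: [-0.9, 0.3, 0.4]
opening: 0.652
```

Run:
```python
from h import *
st()
p=snap('top','t26.png')
for t,z in (('carton_nose',.012),('carton_tail',.012),('stick_notch',.011),('stick_grip',.045)):
    for a in mark_of(t,p)[:3]:
        q=onz(p,a['uv'],z)[:2]*1000-C; print(t,round(a['p'],2),np.round(a['uv'],1),(q@X).round(1),(q@Y).round(1))
snap('scene','s26.png'); snap('wrist','w26.png')
```

```text
t27.52 tcp [ 408.3 -269.3  199.3] yawrel press y -0.18 tilt [ 0.31 -0.47] org press -125.8 -315.7 notch -128.3 -155.7 under z 173.0 F [-0.93  0.27  0.44] Fpress -0.96 0.17 op 0.652 v 0.05
carton_nose 0.72 [407.5 373.7] -426.3 -378.4
carton_nose 0.59 [355.  118.1] 226.8 -184.3
carton_tail 0.83 [319.5  87.7] 303.9 -77.5
carton_tail 0.5 [254.7 186.8] 1.4 65.0
stick_notch 0.64 [289.7 246.7] -147.1 -47.9
stick_grip 0.88 [352.1 252.5] -144.9 -207.4
```

View pics/t26.png

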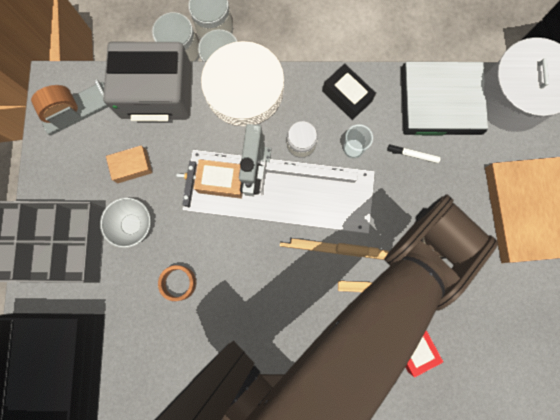

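View pics/s26.png

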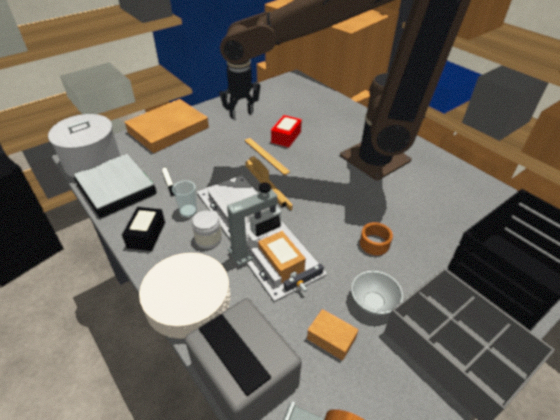

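View pics/w26.png

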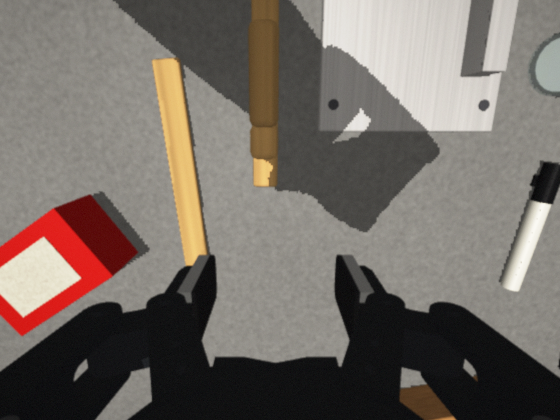

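Run:
```python
from h import *
a=cv2.imread('pics/t26.png')[140:240,170:320]
cv2.imwrite('pics/c26.png',cv2.resize(a,(750,500),interpolation=cv2.INTER_CUBIC))
a=cv2.imread('pics/s26.png')[190:300,210:330]
cv2.imwrite('pics/d26.png',cv2.resize(a,(654,600),interpolation=cv2.INTER_CUBIC))
```

```text
(no output)
```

View pics/c26.png

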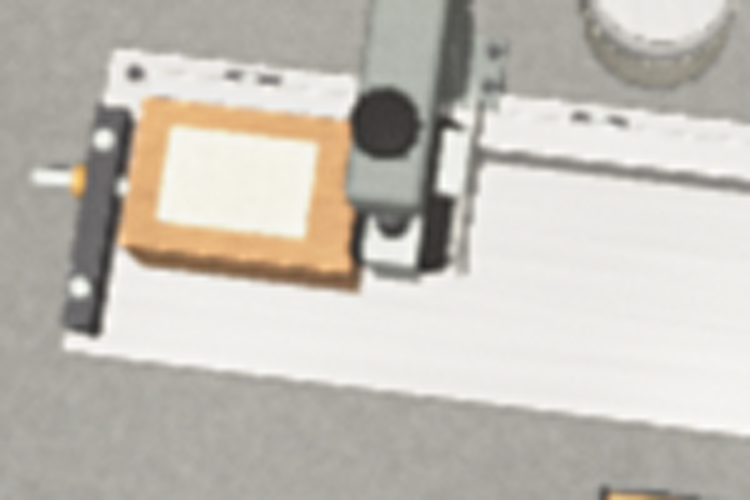

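View pics/d26.png

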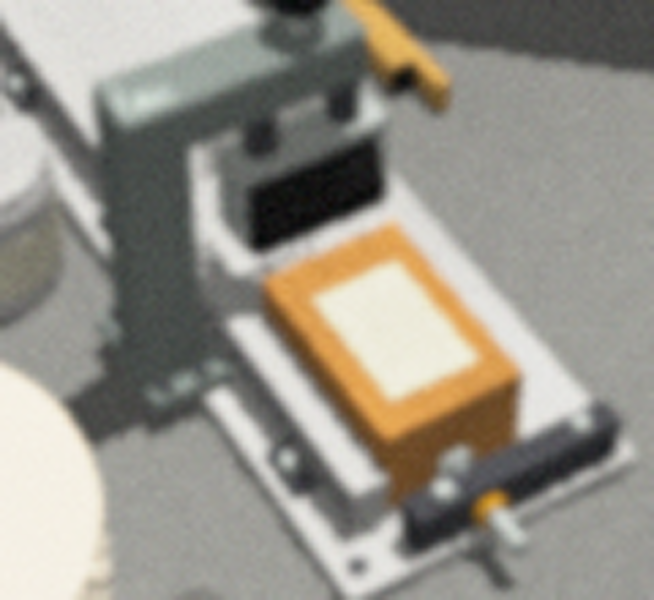

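The carton sits flat on the fence and against the screw. The stick stands free on the bench, so I'm handing in.

Run:
```python
from h import *
sign_off(); st()
```

```text
the job is handed in; nothing more can be done
the job is handed in; nothing more can be done
```

The job is handed in, at about 28 s of the 72 s allowed. I don't know the verdict, because the hand-in reports none.

**What I did:** I gripped the push stick and pressed the carton flat to the fence with the side of its blade. Then I cupped the carton's rear corner in the notch and slid it along the fence under the roller to the stop screw. I held it there for over half a second at about 11 N forward and 4 N sideways. Afterwards I backed the stick out, stood it on the bench off the bed, released it and raised the arm clear.

**Last checks:**
- **Carton:** in the top and scene pictures it is flat on the fence, touching the screw and clear of the roller. The stick position puts its nose near press y 215, above the 208.5 needed.
- **Push stick:** it stands at press x about -145 and y about -207, off the bed.
- **Bystanders:** none looks moved, by eye.

**Weak points:**
- **Force peak:** on meeting the stop screw the wrist force reached about 18 N, close to the 20 N limit. I read the force only between moves, so a short higher peak can't be ruled out.
- **Roller entry:** the carton stalled there and needed about 12 N to go through.
- **Corner check:** the networks did not find the carton's corners on the press in the last pictures. That check rests on the enlarged images and the stick geometry.

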